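Seat the plate, shut the photometer cover and start the read

TASK

Get the plate photometer reading: with the fingertips, slide the well plate back in its bay until its long side lies flush against the bay's rear wall, ease the see-through cover down until it is fully shut without slamming it, and only then press the start key (the big round key standing by itself on the keypad, next to the display). Push only: do not pick the plate up, and leave everything else on the bench where it stands.

Things in the scene. Friction and masses are not known exactly. Their poses are not given: they have to be found in the camera images.
- plate_reader: Bench photometer, 419x385x170 mm, fixed. Origin: centre of its underside, on the bench. Own axes: x to its rear, y to its left (keypad side), z up. All coordinates in these texts are in this frame, mm. Rear housing (x over 10) is 161 high; left half (y over 4) slopes up from about 60 at the front to 154 at x = 32; walls of the bay are 54 high, the bay is right front.
- well_plate: Loose 96-well plate, 128x86x14 mm, 36 to 63 g, in the bay, long side across the photometer, top at z = 49. Origin: centre of its underside; its y axis lies along the photometer's x (either way). It starts 12 to 18 mm off the bay's rear wall and up to 3 deg askew. Home: both rear corners on the wall, origin at x = -84 (one meets it first with a knock: push on, up to 15 N, and it swings square).
- bay_stop (a point): Middle of the bay's rear wall, at x = -41, y = -102, z = 42. The open bay runs from the front wall (x = -183) to there and from y = -176 to -29; all walls are 54 high. The plate lies on a plinth 35 high (x -160 to -64), the floor round it is 30 high. In front of the plate 35 to 42 mm are free for a finger.
- plate_reader_cover (a joint): Hinge of the see-through cover, rad: 0 fully shut (lying level), 1.62 farthest open, just past upright; starts 1.4 to 1.6. The hinge line runs along y at x = -20, z = 75.5. The hinge is stiff (0.2 N m) so the cover stays where it is left; 2 to 3 N at its free edge shuts it. Its outer face passes through the hinge line: it looks up when shut and to the rear when open.
- cover_lip (a point): Point on the outer face near the middle of the cover's free edge, 170 mm from the hinge line; shut it lies at x = -190, y = -96, z = 70. The cover is 168 mm wide (y -180 to -12) and 180 mm long; its outer face is flat to 143 mm from the hinge line, beyond that it curves down 7 mm to the lip. Upright its edge is 255 mm above the bench.
- plate_reader_start_key (a joint): Travel of the start key, m: 0 at rest, 0.0022 fully down; spring, 1 N to start and 3.2 N at the bottom. It moves straight into the sloping panel, along (0.44, 0, -0.90) in the photometer's frame.
- key_top (a point): Centre of the start key's top face: round key, 13.6 mm across, the largest on the panel, standing by itself left of the other keys, just nearer than the display; at x = -62, y = 124, z = 121. Moves with the key. The panel round it slopes 26 deg, rising to the rear; the key stands about 3 mm proud of it.
- stop_reagent: Dropper bottle with a pointed cap, 33 mm across, 73 mm tall; stands on the bench right of the photometer. Bystander. Origin: centre of its underside.
- conjugate: Plain black bottle, 32 mm across, 64 mm tall; stands right of the photometer. Bystander. Origin: centre of its underside.
- standard_1: Small brown vial with a black cap, 18 mm across, 39 mm tall; stands right of the photometer near its front. Bystander. Origin: centre of its underside.
- open_cup_1: Clear open cup, 58 mm across, 62 mm tall, in front of the laptop. Bystander. Origin: centre of its underside.
- open_cup_2: Clear open cup, 58 mm across, 60 mm tall, in front of the laptop, further right. Bystander. Origin: centre of its underside.
- bench_timer: Flat bench timer, 62x62x16 mm, far right. Bystander. Origin: centre of its underside.

How it is judged:
By the outcome, as a careful person would: the job done as asked, in the order asked, and still so for the second after the job is handed in, with the robot touching nothing.
It also fails if it takes over 64 s, if anything falls off the work surface, if the arm or the gripper's body presses on something with over 40 N, if the wrist force passes 120 N, or if a joint passes its speed limit or range.

ROBOT

A 7-joint arm with a two-finger parallel gripper is mounted at the origin on a cart in front of the work surface, level with it; the furniture and walls round the work are solid. World frame = base frame: x ahead of the robot, y to its left, z up, the work surface at z = 0. Lengths are in m, angles in degrees, forces in N, time in s.
With the tool pointing down it reaches from about 0.425 to 0.875 m from the base axis. Payload 4.7 kg.
Tool frame: the origin (TCP) lies at the very end of the fingers, on their centre line; the grasp point (between the pads) lies 19 mm behind it; z points along the fingers, y is the direction in which the jaws open and shut (so a half turn about z gives the same grasp; the last joint's range is limited). The gripper opens to 87 mm and grips with 3 to 60 N. Pads are 19 mm wide; open, the fingers measure 117 mm over their backs; the gripper's body (75 mm by 190 mm) begins 51 mm behind the grasp point.
Start: joints at [-72.015, 18.392, -4.016, 83.108, 1.295, 78.541, -3.26], TCP at [0.192, 0.621, 0.223] pointing down, gripper open.
Joint ranges: [-163.93, 163.93], [-17.29, 119.83], [-79.2, 71.16], [3.27, 140.29], [-89.18, 269.18], [5.43, 117.66], [-154.24, 154.24]. Speed limits (degrees/s): [147.25, 147.25, 180, 180, 180, 180, 180].

INTERFACE

Orientations are given as [roll, pitch, yaw] about the fixed x, y, z axes, in that order (R = Rz(yaw) Ry(pitch) Rx(roll)).
In Python, from cell import sensors, imaging, ticket gives the robot as it stands.
- The arm moves only by the tool carry_out, never from a script. Its argument "plan" is a list of rows, each an object of numbers: "fingers": the closure, from -1 (fully open) to 1 (shut); "dx", "dy", "dz": the shift along the tool's x, y, z normalised to -1 to 1, where 1 is 0.03 m; "rx", "ry", "rz": the turn, a rotation vector about the tool's x, y, z normalised to -1 to 1, where 1 is 10 degrees. A call has 1 to 12 rows; each row shifts and turns the commanded pose from where the row before left it, along the tool's axes as they then stand; what a row does not reach is not made up. A row lasts 1/8 s, in which the tool goes at most 62.5 mm and 10.7 degrees, less where a joint would pass 70% of its speed; a pose out of reach is approached as far as the arm can. A call with a number of a shift or a turn outside -1 to 1 is refused whole. A call with a gripper value outside its range is refused whole. The fingers move at their own pace and stop on an object; "force" is the grip in N (left out, the last holds). Time passes only in rows, so rows that do not move let the fingers close. It gives the time, the measured TCP pose, the force and the opening at its end, in the units of the state.
- sensors.get_obs(): the state, without advancing time (a new reading comes with each control period).
- imaging.read_camera(name): name is "side" or "top"; returns a dict with "color" (400x640x3 uint8, red, green, blue), "mtx" (3x3 intrinsics, pixels), "extrinsics" (4x4, takes a point from world to camera coordinates). Camera axes: x right, y down, z forward; pixel columns grow to the right and rows downward; lengths in m; the calibration is good to about 2 mm. A picture is of the moment at which its call begins. There is no depth.
- ticket.sign_off(): hands the job in, once; it reports no verdict.
The state is a dict: "time_s": time; "qpos": joint angles; "joint_velocities": joint speeds; "effort": joint torques, N m; "tool_pos": TCP position; "tool_rot": TCP orientation; "force": force on the tool from outside, world axes, zero at the start; "wrist_torque": the same for the moment, N m; "grip_width": finger opening in m.
Only numpy, scipy, OpenCV 4.12 (cv2) and the standard library are available. Lean on these libraries where they do the work, as an engineer would, in place of code of your own. Each camera call takes 0.05 s, during which the arm holds its last target.

## Working session

There is one attempt and no reset: what is moved stays moved. The work goes in short steps, Python scripts to look and compute and a tool call to move; the robot and the scene stay as the last step left them, time stands still between calls to the robot, and variables do not carry over. Pictures are saved under pics/ and viewed, and the job is handed in when it is done.

Besides the shell and the picture viewer there is one more tool, called after "Call:" as name(argument=value, ...), one argument or row to a line, values as JSON. carry_out: Moves the arm, as the interface text tells. Scaled input: -1 to 1 covers 0.03 m each way for a shift and 10 degrees each way for a turn. Its arguments: {"type":"object","properties":{"plan":{"type":"array"},"force":{"type":"number"}},"required":["plan"]}

```bash
ls; mkdir -p pics
python3 - <<'E'
from cell import sensors, imaging, ticket
import cv2,json
print(sensors.get_obs())
for n in("side","top"):
    r=imaging.read_camera(n); cv2.imwrite(f"pics/{n}0.png",r["color"][:,:,::-1]); print(n,r["mtx"].tolist(),r["extrinsics"].tolist())
E
```

```text
pics
{'time_s': 0.0, 'qpos': array([-72.01510014,  18.4374365 ,  -4.01525743,  83.17452511,
         1.29466311,  78.54009739,  -3.26091302]), 'joint_velocities': array([ 0.00214736,  0.0205367 , -0.05424771,  0.08063382, -0.04715388,
       -0.18844836,  0.04195961]), 'effort': array([-3.92361089e-04, -4.91282845e+01, -4.04031146e-01, -3.12536752e+01,
       -6.39715372e-02,  4.37125191e-02,  1.63965565e-04]), 'tool_pos': array([0.19184932, 0.62047072, 0.22148317]), 'tool_rot': array([-1.79893163e+02,  5.48614355e-03,  1.62823606e+02]), 'force': array([-0.92799394,  0.13562985, -0.18468154]), 'wrist_torque': array([-0.04264247, -0.0953636 ,  0.0527865 ]), 'grip_width': 0.08669475785622782}
side [[392.17732278766977, 0.0, 317.65438115541133], [0.0, 392.17732278766977, 192.51183962152368], [0.0, 0.0, 1.0]] [[0.9874661631074259, -0.15761229426106896, -0.008303096751253633, -0.5010888223017758], [-0.0796598216853176, -0.4522849200510058, -0.8883088786584983, 0.10479920993375996], [0.13625303492752697, 0.8778363832698081, -0.45917142189036614, 1.154744683099081], [0.0, 0.0, 0.0, 1.0]]
top [[508.1180817712327, 0.0, 323.845879626], [0.0, 508.1180817712327, 199.60496103144368], [0.0, 0.0, 1.0]] [[-0.205622774757218, -0.9786307243762075, -0.0010861896896476317, 0.059953778347088954], [-0.8302205743932247, 0.17502732470927868, -0.5292440207118987, 0.4803511396145293], [0.5181245722365679, -0.10792284703440794, -0.8484689662755266, 1.6455847182016015], [0.0, 0.0, 0.0, 1.0]]
```

View pics/side0.png

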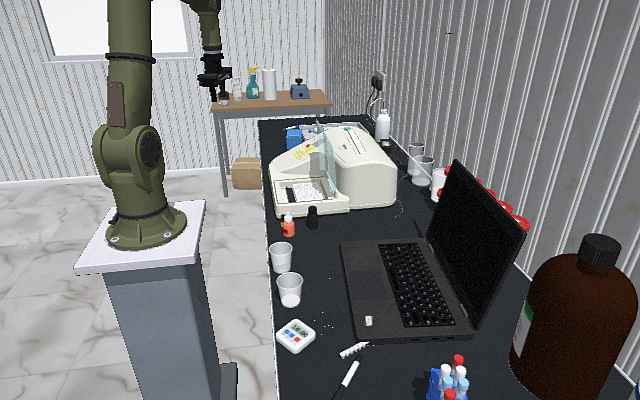

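View pics/top0.png

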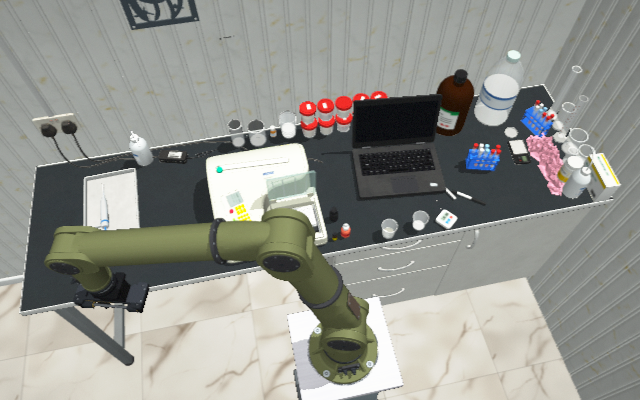

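```bash
cat > h.py <<'E'
import numpy as np, cv2
from cell import sensors, imaging
def cam(n,save=None):
    r=imaging.read_camera(n)
    if save: cv2.imwrite(f"pics/{save}.png",r["color"][:,:,::-1])
    return r
def ray(r,u,v):
    E=r["extrinsics"];R=E[:3,:3];t=E[:3,3]
    d=R.T@np.linalg.inv(r["mtx"])@np.array([u,v,1.]);return -R.T@t,d/np.linalg.norm(d)
def plane(r,u,v,z):
    c,d=ray(r,u,v);return c+d*(z-c[2])/d[2]
def tri(r1,p1,r2,p2):
    c1,d1=ray(r1,*p1);c2,d2=ray(r2,*p2)
    s=np.linalg.lstsq(np.c_[d1,-d2],c2-c1,rcond=None)[0]
    a=c1+d1*s[0];b=c2+d2*s[1];return (a+b)/2,np.linalg.norm(a-b)
def proj(r,P):
    E=r["extrinsics"];p=r["mtx"]@(E[:3,:3]@np.asarray(P,float)+E[:3,3]);return p[:2]/p[2]
def crop(src,out,x0,y0,x1,y1,k):
    im=cv2.imread(f"pics/{src}.png")[y0:y1,x0:x1]
    cv2.imwrite(f"pics/{out}.png",cv2.resize(im,None,fx=k,fy=k,interpolation=cv2.INTER_CUBIC))
E
python3 -c "
from h import *
crop('side0','side0c',260,110,410,220,5)
crop('top0','top0c',195,135,355,250,5)"
```

```text
(no output)
```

View pics/side0c.png

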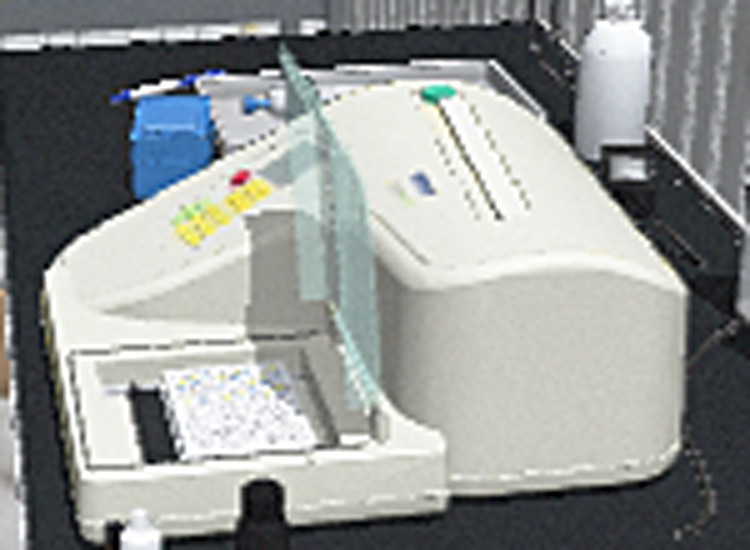

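View pics/top0c.png

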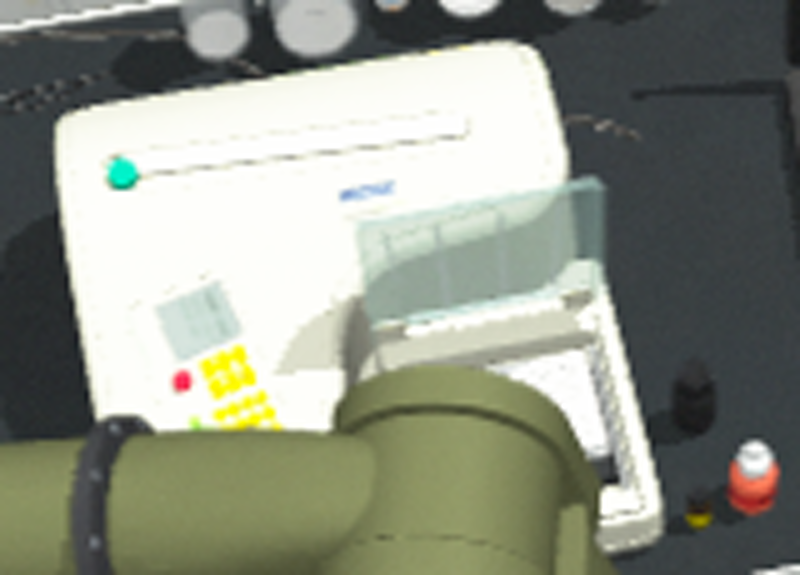

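```bash
cat > m.py <<'E'
from h import *
def red(r,box):
    im=r["color"].astype(int);m=(im[...,0]>150)&(im[...,1]<90)&(im[...,2]<120)
    x0,y0,x1,y1=box;mm=np.zeros_like(m);mm[y0:y1,x0:x1]=m[y0:y1,x0:x1]
    n,l,s,c=cv2.connectedComponentsWithStats(mm.astype(np.uint8));k=1+np.argmax(s[1:,4]);return c[k],s[k]
E
python3 -c "
from m import *
s=cam('side');t=cam('top')
ps,a=red(s,(295,135,325,155));pt,b=red(t,(220,200,245,225))
print(ps,a,pt,b);K,e=tri(s,ps,t,pt);print(K,e)
print('side z.121',plane(s,*ps,.121),'top',plane(t,*pt,.121))
# rough front-right body corner & rear-right (bottom) side
for u,v in [(195+660/5,135+540/5)]: print(plane(t,u,v,.054))
for u,v in [(260+85/5,110+465/5),(260+70/5,110+352/5)]: print(plane(s,u,v,.054))
for n,r in (('s',s),('t',t)):
  print(n,-r['extrinsics'][:3,:3].T@r['extrinsics'][:3,3])
"
```

```text
[307.66666667 144.66666667] [307 144   2   2   3] [231. 211.] [230 210   3   3   9]
[0.51600256 0.28554221 0.1202773 ] 0.0034087695884073353
side z.121 [0.51750025 0.28619431 0.121     ] top [0.51355032 0.28524518 0.121     ]
[ 0.35516988 -0.02475425  0.054     ]
[ 0.3830519  -0.01113544  0.054     ]
[0.3835943  0.14766775 0.054     ]
s [ 0.34581908 -1.04525555  0.61915924]
t [-0.44149262  0.15219422  1.65051565]
```

```bash
python3 -c "
from m import *
s=cam('side','s1');t=cam('top','t1')
T=lambda x,y:(195+x/5,135+y/5); S=lambda x,y:(260+x/5,110+y/5)
def yaw(a,b): d=b-a; return np.degrees(np.arctan2(d[0],-d[1])), np.linalg.norm(d)
# slot lines top view
print(yaw(plane(t,*T(140,178),.161),plane(t,*T(465,135),.161)))
print(yaw(plane(s,*S(445,110),.161),plane(s,*S(502,220),.161)))
print('bay rear wall top?',yaw(plane(t,*T(380,368),.054),plane(t,*T(590,335),.054)), plane(t,*T(590,335),.054))
print('front rim side',yaw(plane(s,*S(70,352),.054),plane(s,*S(85,465),.054)))
crop('s1','s1c',270,160,355,220,9);crop('t1','t1c',260,165,335,225,10)
"
```

```text
(np.float64(-2.570352109648287), np.float64(0.23460711724826358))
(np.float64(-3.613793644702249), np.float64(0.21548172787241449))
bay rear wall top? (np.float64(-1.4193784084062402), np.float64(0.15612553076846913)) [ 0.53149394 -0.0095488   0.054     ]
front rim side (np.float64(-0.1956963034986846), np.float64(0.15880412321200368))
```

View pics/s1c.png

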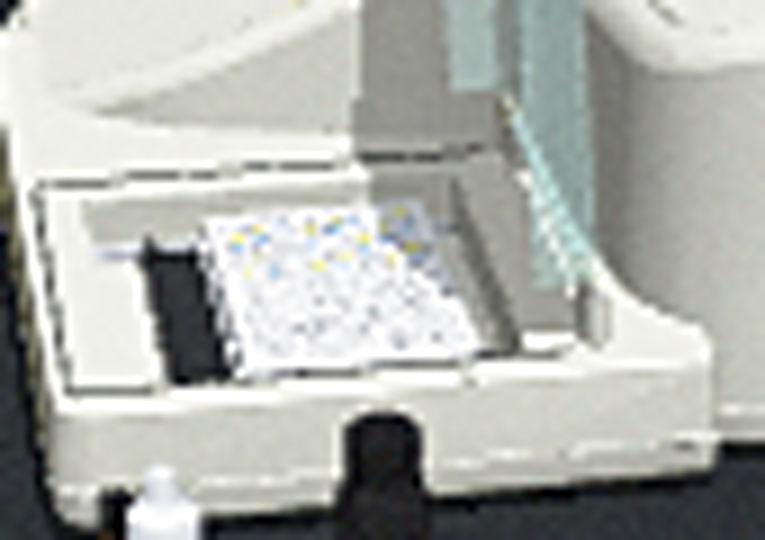

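View pics/t1c.png

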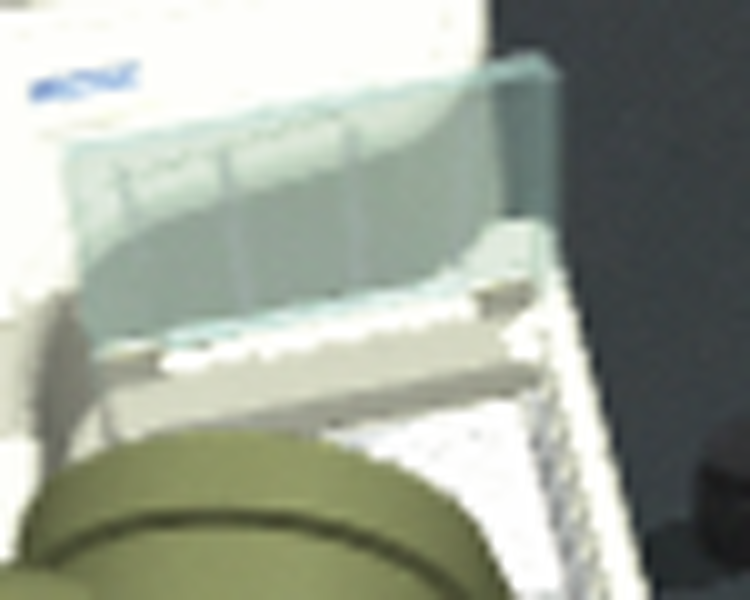

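```bash
python3 -c "
from m import *
s=cam('side');t=cam('top')
T=lambda x,y:(260+x/10,165+y/10); S=lambda x,y:(260+x/5,110+y/5)
L,e=tri(t,T(68,143),s,S(283,50));R,f=tri(t,T(556,65),s,S(377,262));print(L,e,R,f)
d=R-L;print(np.linalg.norm(d),np.degrees(np.arctan2(d[0],-d[1])))
d=R-np.array([.515,.2855,.12]);print(d,np.degrees(np.arctan2(d[1],d[0])))
G,e=tri(t,(195+122/5,135+173/5),s,(260+438/5,110+93/5));print('green',G,e)
print('label')
for u in ((195+340/5,135+195/5),(195+395/5,135+187/5)):print(plane(t,*u,.161))
crop('s1','s1d',300,110,345,200,6)
"
```

```text
[0.52869722 0.14370043 0.25430353] 0.0011413159297460778 [ 0.56267256 -0.02975976  0.18542475] 0.01746197559141896
0.1897025198559105 11.082125908421581
[ 0.04767256 -0.31525976  0.06542475] -81.40106446939704
green [0.6671567  0.30288673 0.16633973] 0.002506591050760382
label
[0.61823597 0.1530024  0.161     ]
[0.61702217 0.11352034 0.161     ]
```

View pics/s1d.png

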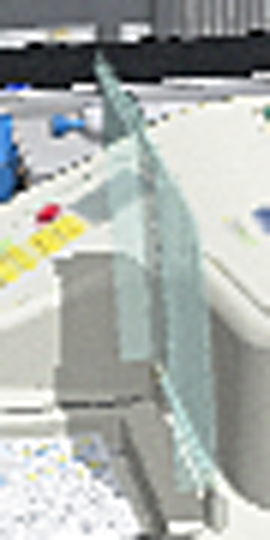

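```bash
python3 -c "
from m import *
s=cam('side');t=cam('top')
T=lambda x,y:(260+x/10,165+y/10)
L=plane(t,*T(68,143),.2545)
for p in((556,65),(545,55)):
  R=plane(t,*T(*p),.2545);d=R-L;print(L,R,np.linalg.norm(d),np.degrees(np.arctan2(d[0],-d[1])), proj(s,R))
for yaw in (-2,-3,-4):
  c,q=np.cos(np.radians(yaw)),np.sin(np.radians(yaw));Rm=np.array([[c,-q],[q,c]])
  o=np.array([.515,.2855])-Rm@[-.062,.124]
  f=lambda x,y,z:np.r_[o+Rm@[x/1e3,y/1e3],z/1e3]
  print(yaw,o)
  for P in ((-183,-29,54),(-183,-176,54),(-41,-176,54),(-41,-29,54),(-20,-180,75.5),(-20,-12,75.5),(-209,-192,0),(-209,-192,54),(209,-192,0)):
    a=proj(s,f(*P));b=proj(t,f(*P));print(P,'s1c',((a-[270,160])*9).round(),'s0c',((a-[260,110])*5).round(),'t1c',((b-[260,165])*10).round(),'t0c',((b-[195,135])*5).round())
"
```

```text
[0.52786686 0.14367618 0.2545    ] [ 0.5254218  -0.02115779  0.2545    ] 0.16485210319284938 -0.8498301571803581 [324.47370533 137.30695329]
[0.52786686 0.14367618 0.2545    ] [ 0.53020315 -0.01835172  0.2545    ] 0.1620447400437626 0.8260962552831508 [325.98825537 136.87263351]
-2 [0.57263469 0.15941177]
(-183, -29, 54) s1c [ 52. 195.] s0c [ 79. 358.] t1c [201. 781.] t0c [425. 541.]
(-183, -176, 54) s1c [ 64. 385.] s0c [ 86. 464.] t1c [613. 717.] t0c [631. 509.]
(-41, -176, 54) s1c [488. 357.] s0c [321. 448.] t1c [548. 381.] t0c [599. 340.]
(-41, -29, 54) s1c [433. 172.] s0c [291. 345.] t1c [152. 440.] t0c [401. 370.]
(-20, -180, 75.5) s1c [552. 302.] s0c [356. 418.] t1c [548. 301.] t0c [599. 300.]
(-20, -12, 75.5) s1c [483.  98.] s0c [318. 304.] t1c [ 93. 368.] t0c [372. 334.]
(-209, -192, 0) s1c [ -3. 555.] s0c [ 48. 558.] t1c [669. 844.] t0c [660. 572.]
(-209, -192, 54) s1c [-14. 414.] s0c [ 42. 480.] t1c [670. 775.] t0c [660. 538.]
(209, -192, 0) s1c [1207.  468.] s0c [721. 510.] t1c [489. -75.] t0c [569. 113.]
-3 [0.57042537 0.15842511]
(-183, -29, 54) s1c [ 44. 193.] s0c [ 75.
[... 735 characters left out ...]
. 191.] s0c [ 71. 356.] t1c [190. 796.] t0c [420. 548.]
(-183, -176, 54) s1c [ 33. 381.] s0c [ 68. 462.] t1c [605. 745.] t0c [628. 523.]
(-41, -176, 54) s1c [457. 360.] s0c [304. 450.] t1c [554. 405.] t0c [602. 352.]
(-41, -29, 54) s1c [419. 173.] s0c [283. 346.] t1c [155. 452.] t0c [403. 376.]
(-20, -180, 75.5) s1c [521. 306.] s0c [339. 420.] t1c [556. 324.] t0c [603. 312.]
(-20, -12, 75.5) s1c [471. 100.] s0c [312. 305.] t1c [ 99. 378.] t0c [374. 339.]
(-209, -192, 0) s1c [-36. 549.] s0c [ 30. 555.] t1c [660. 873.] t0c [655. 586.]
(-209, -192, 54) s1c [-47. 408.] s0c [ 24. 477.] t1c [661. 805.] t0c [655. 552.]
(209, -192, 0) s1c [1184.  484.] s0c [708. 519.] t1c [516. -56.] t0c [583. 122.]
```

Call:
carry_out(
  plan=[
    {"fingers":1,"dz":-1,"rz":-0.5},
    {"fingers":1,"dz":-1,"rz":-0.5},
    {"fingers":1,"dz":-1,"rz":-0.52},
    {"fingers":1,"dz":-1},
    {"fingers":1,"dz":-1,"dy":-1,"dx":-0.7},
    {"fingers":1,"dy":-1,"dx":-0.8},
    {"fingers":1,"dy":-1,"dx":-0.8},
    {"fingers":1,"dy":-1,"dx":-0.8},
    {"fingers":1,"dy":-1,"dx":-0.8},
    {"fingers":1,"dy":-1,"dx":-0.8},
    {"fingers":1,"dy":-1,"dx":-0.8},
    {"fingers":1,"dy":-1,"dx":-0.8},
  ],
  force=15,
)

```text
validation failed for argument at $.pl...
```

Call:
carry_out(
  plan=[
    {"fingers":1,"dx":0,"dy":0,"dz":-1,"rx":0,"ry":0,"rz":-0.5},
    {"fingers":1,"dx":0,"dy":0,"dz":-1,"rx":0,"ry":0,"rz":-0.5},
  ],
  force=15,
)

```text
time_s: 0.75
tool_pos: [0.1919, 0.6208, 0.283]
tool_rot: [-180.0, -0.0, 173.0]
force: [-0.1, 0.2, -0.0]
grip_width: 0.0742
```

Call:
carry_out(
  plan=[
    {"fingers":1,"dx":0,"dy":0,"dz":-1,"rx":0,"ry":0,"rz":-0.5},
    {"fingers":1,"dx":0,"dy":0,"dz":-1,"rx":0,"ry":0,"rz":0},
    {"fingers":1,"dx":-0.7,"dy":-1,"dz":-1,"rx":0,"ry":0,"rz":0},
    {"fingers":1,"dx":-0.8,"dy":-1,"dz":0,"rx":0,"ry":0,"rz":0},
    {"fingers":1,"dx":-0.8,"dy":-1,"dz":0,"rx":0,"ry":0,"rz":0},
    {"fingers":1,"dx":-0.8,"dy":-1,"dz":0,"rx":0,"ry":0,"rz":0},
    {"fingers":1,"dx":-0.8,"dy":-1,"dz":0,"rx":0,"ry":0,"rz":0},
    {"fingers":1,"dx":-0.8,"dy":-1,"dz":0,"rx":0,"ry":0,"rz":0},
    {"fingers":1,"dx":-0.8,"dy":-1,"dz":0,"rx":0,"ry":0,"rz":0},
    {"fingers":1,"dx":-0.8,"dy":-1,"dz":0,"rx":0,"ry":0,"rz":0},
    {"fingers":1,"dx":-0.8,"dy":-1,"dz":0,"rx":0,"ry":0,"rz":0},
    {"fingers":1,"dx":-0.8,"dy":-1,"dz":0,"rx":0,"ry":0,"rz":0},
  ],
)

```text
time_s: 2.25
tool_pos: [0.418, 0.3111, 0.3728]
tool_rot: [180.0, 0.0, 177.8]
force: [-0.3, 0.6, -0.5]
grip_width: 0.0005
```

Call:
carry_out(
  plan=[
    {"fingers":1,"dx":0,"dy":-1,"dz":0,"rx":0,"ry":0,"rz":0},
    {"fingers":1,"dx":0,"dy":-1,"dz":0,"rx":0,"ry":0,"rz":0},
    {"fingers":1,"dx":0,"dy":-1,"dz":0,"rx":0,"ry":0,"rz":0},
    {"fingers":1,"dx":0,"dy":-1,"dz":0,"rx":0,"ry":0,"rz":0},
    {"fingers":1,"dx":0,"dy":-1,"dz":0,"rx":0,"ry":0,"rz":0},
    {"fingers":1,"dx":0,"dy":-1,"dz":0,"rx":0,"ry":0,"rz":0},
    {"fingers":1,"dx":0,"dy":-1,"dz":0,"rx":0,"ry":0,"rz":0},
    {"fingers":1,"dx":0,"dy":-1,"dz":0,"rx":0,"ry":0,"rz":0},
    {"fingers":1,"dx":0,"dy":-1,"dz":0,"rx":0,"ry":0,"rz":0},
    {"fingers":1,"dx":0,"dy":-1,"dz":0,"rx":0,"ry":0,"rz":0},
    {"fingers":1,"dx":0,"dy":-1,"dz":0,"rx":0,"ry":0,"rz":0},
    {"fingers":1,"dx":0,"dy":-1,"dz":0,"rx":0,"ry":0,"rz":0},
  ],
)

```text
time_s: 3.75
tool_pos: [0.4036, -0.0486, 0.3728]
tool_rot: [180.0, 0.0, 177.8]
force: [1.0, 0.5, -0.5]
grip_width: 0.0007
```

```bash
python3 -c "
from m import *
s=cam('side','s2');t=cam('top','t2')
"
```

```text
(no output)
```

View pics/t2.png

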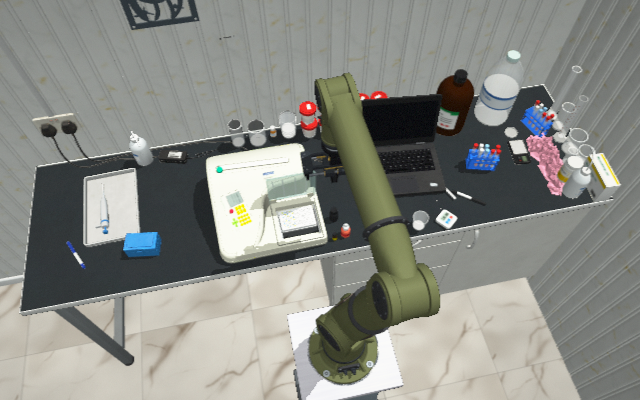

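```bash
python3 -c "
from m import *
crop('t2','t2c',205,140,335,265,6)
crop('t2','t2d',260,165,335,250,8)"
```

```text
(no output)
```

View pics/t2c.png

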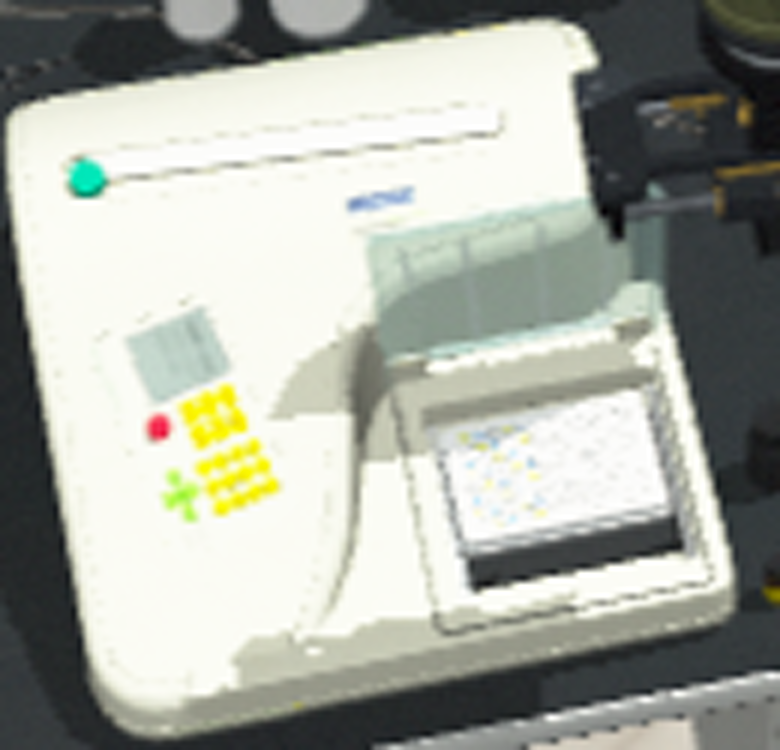

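View pics/t2d.png

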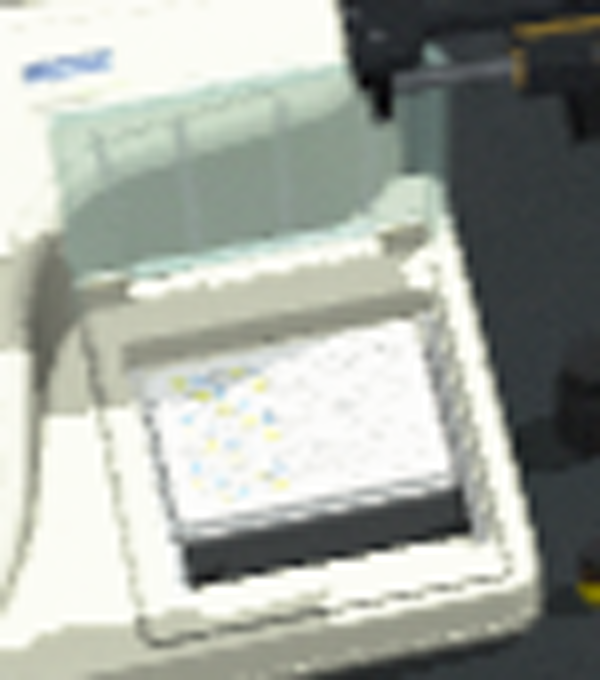

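```bash
python3 -c "
from m import *
t=cam('top')
D=lambda x,y,z:plane(t,260+(x+.5)/8-.5,165+(y+.5)/8-.5,z)*1000
def sh(n,a,b):
  d=b-a;print(n,a.round(1)[:2],b.round(1)[:2],'len',np.linalg.norm(d).round(1),'ang',np.degrees(np.arctan2(d[0],-d[1])).round(2))
sh('plate front',D(183,532,49),D(458,475,49));sh('plate rear',D(135,372,49),D(420,317,49))
sh('plinth front',D(192,585,35),D(470,525,35))
sh('seam front',D(148,640,54),D(510,572,54))
a=D(85,320,54);b=D(148,640,54);d=b-a;print('seam left',a,np.linalg.norm(d),np.degrees(np.arctan2(-d[1],-d[0])))
sh('rearwall top',D(122,355,54),D(430,292,54))
sh('slot',*[plane(t,205+x/6,140+y/6,.161)*1000 for x,y in((105,181),(503,131))])
pt,b=red(t,(220,200,245,225));print(plane(t,*pt,.121)*1000)
"
```

```text
plate front [-26422.    1083.7] [-26517.6   4812.1] len 3729.6 ang -178.53
plate rear [-28983.7    849.4] [-29044.1   4794.4] len 3945.4 ang -179.12
plinth front [-18174.4    798.8] [-18261.8   3437.9] len 2640.5 ang -178.1
seam front [-27528.3    401.2] [-27534.6   5723.4] len 5322.2 ang -179.93
seam left [-33055.03347443    328.19893803  54000.        ] 5527.234995469808 -179.24310952614704
rearwall top [-32331.2    778.8] [-32468.7   5518.8] len 4742.0 ang -178.34
slot [664.8 292.7] [652.1  53.7] len 239.3 ang -3.04
[513.55032457 285.2451839  121.        ]
```

Unit slip (z in mm); fix.

```bash
python3 -c "
from m import *
t=cam('top')
D=lambda x,y,z:plane(t,260+(x+.5)/8-.5,165+(y+.5)/8-.5,z/1000)*1000
def sh(n,a,b):
  d=b-a;print(n,a.round(1)[:2],b.round(1)[:2],'len',np.linalg.norm(d).round(1),'ang',np.degrees(np.arctan2(d[0],-d[1])).round(2))
sh('plate front',D(183,532,49),D(458,475,49));sh('plate rear',D(135,372,49),D(420,317,49))
sh('plinth front',D(192,585,35),D(470,525,35))
sh('seam front',D(148,640,54),D(510,572,54))
a=D(85,320,54);b=D(148,640,54);d=b-a;print('seam left',a,np.linalg.norm(d),np.degrees(np.arctan2(-d[1],-d[0])))
sh('rearwall top',D(122,355,54),D(430,292,54))
"
```

```text
plate front [437.3 120.7] [440.5  -5.4] len 126.1 ang 1.47
plate rear [523.9 128.6] [525.9  -4.8] len 133.4 ang 0.88
plinth front [417.5 120.9] [421.8  -7. ] len 127.9 ang 1.9
seam front [384.6 144.6] [384.8 -17.7] len 162.3 ang 0.07
seam left [553.13090569 146.82656151  54.        ] 168.56550367777618 0.7568904738529604
rearwall top [531.1 133.1] [535.3 -11.5] len 144.6 ang 1.66
```

```bash
python3 -c "
from m import *
s=cam('side');t=cv2.imread('pics/t2.png')[:,:,::-1];T=cam('top')
def lower(img,cols,r0,r1):
  g=cv2.cvtColor(np.ascontiguousarray(img),cv2.COLOR_RGB2GRAY).astype(float);out=[]
  for u in cols:
    c=g[r0:r1,u];
    # lowest crossing 90 going from bottom up
    for k in range(len(c)-1,0,-1):
      if c[k]<90<=c[k-1]: out.append((u,r0+k-1+(c[k-1]-90)/(c[k-1]-c[k]));break
  return np.array(out)
def robust(p):
  vx,vy,x0,y0=cv2.fitLine(p.astype(np.float32),cv2.DIST_HUBER,0,.01,.01).ravel()
  k=vy/vx; f=lambda u:y0+k*(u-x0);r=p[:,1]-f(p[:,0]);print('resid',np.median(abs(r)).round(2),abs(r).max().round(2));return f
p=lower(t,range(236,322),235,275);f=robust(p)
a=plane(T,238,f(238),0.);b=plane(T,320,f(320),0.);d=b-a;print('front bottom',a,b,np.degrees(np.arctan2(d[0],-d[1])))
" ; python3 -c "
from m import *
crop('s1','s1e',262,180,402,225,5)"
```

```text
File "<string>", line 10
    if c[k]<90<=c[k-1]: out.append((u,r0+k-1+(c[k-1]-90)/(c[k-1]-c[k]));break
                                                                       ^
SyntaxError: invalid syntax
```

View pics/s1e.png

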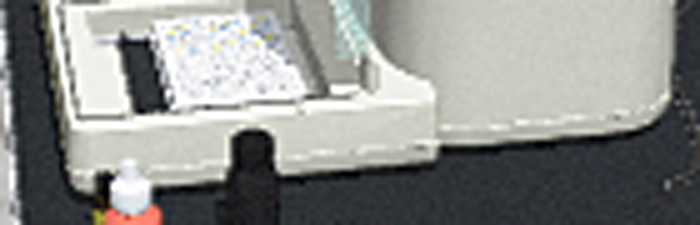

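```bash
cat > ln.py <<'E'
from m import *
s=cam('side');T=cam('top');t=cv2.imread('pics/t2.png')[:,:,::-1]
def lower(img,cols,r0,r1):
  g=cv2.cvtColor(np.ascontiguousarray(img),cv2.COLOR_RGB2GRAY).astype(float);out=[]
  for u in cols:
    c=g[r0:r1,u]
    for k in range(len(c)-1,0,-1):
      if c[k]<90<=c[k-1]:
        out.append((u,r0+k-1+(c[k-1]-90)/(c[k-1]-c[k])));break
  return np.array(out)
def robust(p):
  vx,vy,x0,y0=cv2.fitLine(p.astype(np.float32),cv2.DIST_HUBER,0,.01,.01).ravel()
  k=vy/vx; f=lambda u:y0+k*(u-x0);r=p[:,1]-f(p[:,0]);print('resid',np.median(abs(r)).round(2),abs(r).max().round(2));return f
p=lower(t,range(238,318),235,265);f=robust(p)
a=plane(T,238,f(238),0.);b=plane(T,318,f(318),0.);d=b-a;print('front bottom',a,b,np.degrees(np.arctan2(d[0],-d[1])))
si=cv2.imread('pics/s1.png')[:,:,::-1]
for cols,r0,r1 in ((list(range(294,307))+list(range(320,346)),200,222),(range(352,388),195,215)):
  p=lower(si,cols,r0,r1);f=robust(p);a=plane(s,cols[0],f(cols[0]),0.);b=plane(s,cols[-1],f(cols[-1]),0.);d=b-a
  print('right',a,b,np.degrees(np.arctan2(d[1],d[0])))
E
python3 ln.py
```

```text
resid 0.07 13.78
front bottom [ 3.74948016e-01  2.94620805e-01 -2.22044605e-16] [ 3.81698834e-01  2.73046187e-03 -2.22044605e-16] 1.3248964135388113
resid 0.06 0.24
right [ 0.43220522 -0.01050804  0.        ] [ 0.59277777 -0.00863836  0.        ] 0.667111724408118
resid 0.09 0.38
right [0.61897284 0.0068709  0.        ] [0.73426945 0.00672119 0.        ] -0.0743943549290505
```

View pics/s2.png

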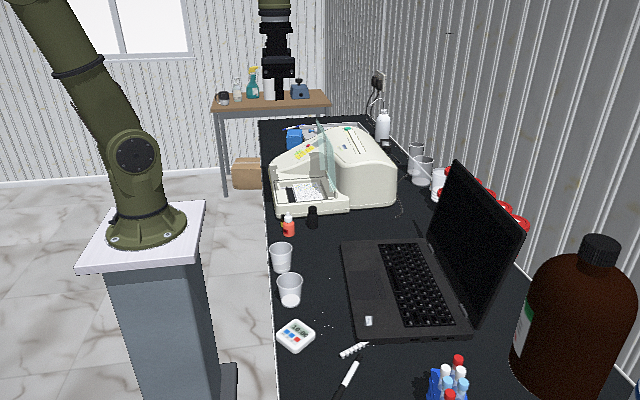

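```bash
python3 -c "
from m import *
print(sensors.get_obs()['qpos'].round(1))
s=cam('side')
C=lambda x,y,z:plane(s,270+(x+.5)/9-.5,160+(y+.5)/9-.5,z/1e3)[:2]*1000
for n,x,y,z in (('plate FL',205,220,49),('FR',245,375,49),('RL',425,203,49),('RR',478,350,49),('seamFL',40,185,54),('seamFR',70,388,54),('wallRR',518,350,54),('wallRL',460,183,54)):print(n,C(x,y,z).round(1))
"
```

```text
[-29.7 -16.4  25.2  99.9   6.9  94.9  83.1]
plate FL [442.1 119.9]
FR [443.4  -1.1]
RL [524.  119.9]
RR [523.9   2.9]
seamFL [383.7 149.9]
seamFR [384.2  -9.2]
wallRR [535.7  -8.7]
wallRL [538.  124.3]
```

Call:
carry_out(
  plan=[
    {"fingers":1,"dx":-0.2,"dy":0.9,"dz":0,"rx":0,"ry":0,"rz":-0.25},
    {"fingers":1,"dx":-0.2,"dy":0.9,"dz":0.5,"rx":0,"ry":0,"rz":0},
    {"fingers":1,"dx":0,"dy":0.9,"dz":1,"rx":0,"ry":0,"rz":0},
    {"fingers":1,"dx":0,"dy":0.9,"dz":1,"rx":0,"ry":0,"rz":0},
    {"fingers":1,"dx":0,"dy":0,"dz":1,"rx":0,"ry":0,"rz":0},
    {"fingers":1,"dx":0,"dy":0,"dz":1,"rx":0,"ry":0,"rz":0},
  ],
)

```text
time_s: 4.85
tool_pos: [0.416, 0.063, 0.2362]
tool_rot: [-180.0, -0.0, -179.4]
force: [-0.1, 0.7, 0.5]
grip_width: 0.0005
```

```bash
python3 -c "
from m import *
o=sensors.get_obs();print(o['qpos'].round(1),o['tool_pos'],o['tool_rot'],o['force'])
"
```

```text
[-33.9 -11.7  18.9 112.6   3.8  78.6  74.5] [0.41600805 0.06295217 0.23620231] [-1.79991653e+02 -2.85766460e-02 -1.79388136e+02] [-0.05177842  0.65030253  0.46134388]
```

Call:
carry_out(
  plan=[
    {"fingers":1,"dx":0,"dy":-0.1,"dz":1,"rx":0,"ry":0,"rz":0},
    {"fingers":1,"dx":0,"dy":0,"dz":1,"rx":0,"ry":0,"rz":0},
    {"fingers":1,"dx":0,"dy":0,"dz":1,"rx":0,"ry":0,"rz":0},
    {"fingers":1,"dx":0,"dy":0,"dz":1,"rx":0,"ry":0,"rz":0},
  ],
)

```text
time_s: 5.35
tool_pos: [0.4161, 0.0595, 0.1163]
tool_rot: [180.0, -0.0, -179.5]
force: [0.2, 0.2, -0.2]
grip_width: 0.0004
```

```bash
python3 -c "
from m import *
o=sensors.get_obs();print(o['qpos'].round(1),o['tool_pos'],o['tool_rot'],o['force'])
cam('side','s3');cam('top','t3');crop('s3','s3c',255,90,405,220,5);crop('t3','t3c',195,135,355,250,5)
"
```

```text
[-33.5  -6.   20.8 122.1   2.3  63.5  76.7] [0.41609334 0.05950719 0.1163185 ] [ 1.79980295e+02 -1.63056670e-02 -1.79454251e+02] [ 0.19921736  0.17262589 -0.15947207]
```

View pics/s3c.png

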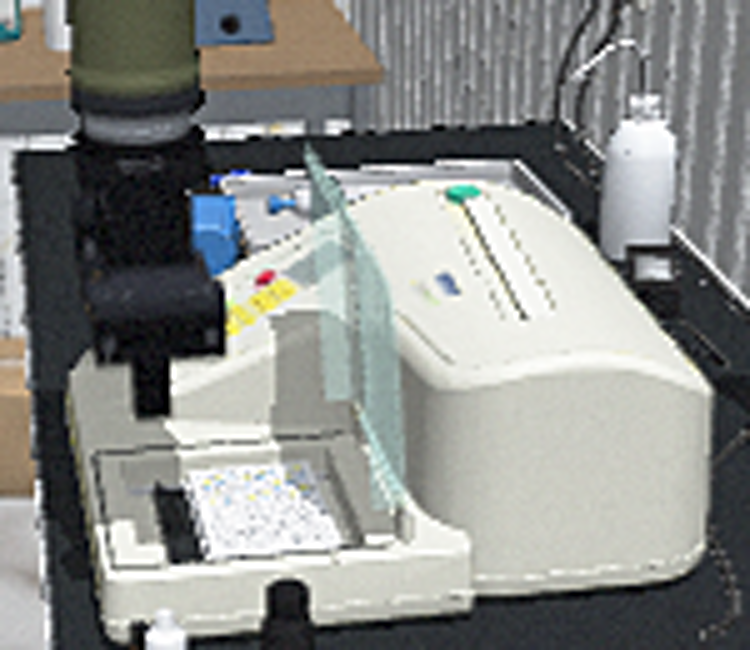

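View pics/t3c.png

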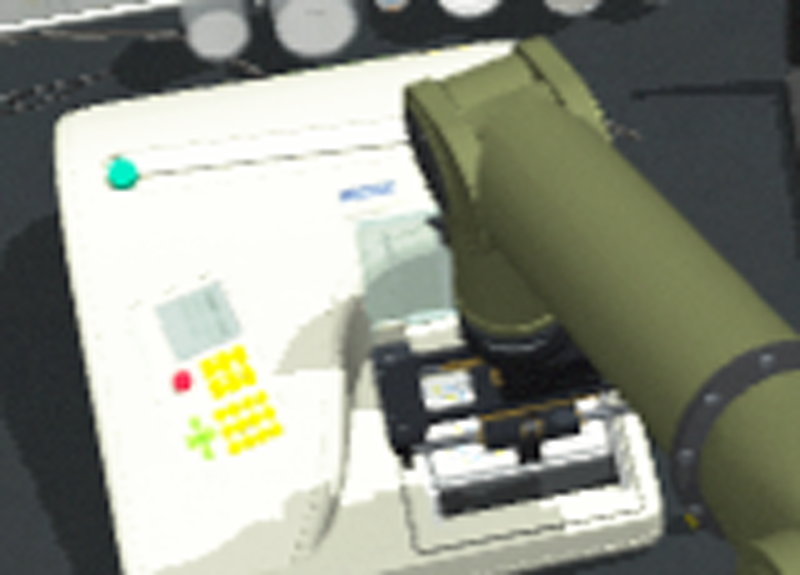

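Call:
carry_out(
  plan=[
    {"fingers":1,"dx":0,"dy":0,"dz":0.8,"rx":0,"ry":0,"rz":0},
    {"fingers":1,"dx":0,"dy":0,"dz":0.8,"rx":0,"ry":0,"rz":0},
    {"fingers":1,"dx":0,"dy":0,"dz":0.5,"rx":0,"ry":0,"rz":0},
    {"fingers":1,"dx":0,"dy":0,"dz":0.4,"rx":0,"ry":0,"rz":0},
    {"fingers":1,"dx":0,"dy":0,"dz":0,"rx":0,"ry":0,"rz":0},
  ],
)

```text
time_s: 6.08
tool_pos: [0.4161, 0.0575, 0.0422]
tool_rot: [-180.0, -0.1, -179.7]
force: [-0.4, 0.2, 0.9]
grip_width: 0.0005
```

```bash
python3 -c "
from m import *
o=sensors.get_obs();print(o['qpos'].round(1),o['tool_pos'],o['tool_rot'],o['force'])
cam('side','s4');crop('s4','s4c',270,150,355,220,8)
"
```

```text
[-3.320e+01  3.000e-01  2.190e+01  1.264e+02 -1.000e-01  5.340e+01
  7.910e+01] [0.41606383 0.05745458 0.04222835] [-1.79978775e+02 -5.70075385e-02 -1.79650977e+02] [-0.40208784  0.21672607  0.9005883 ]
```

View pics/s4c.png

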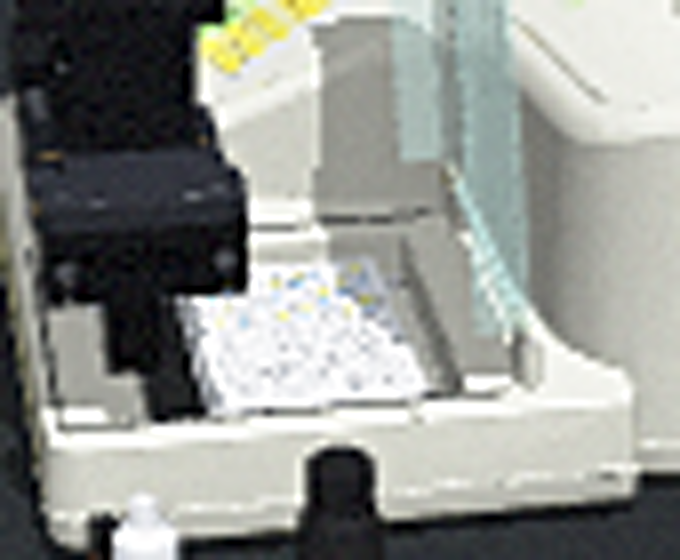

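Call:
carry_out(
  plan=[
    {"fingers":1,"dx":-0.2,"dy":0.05,"dz":0.03,"rx":0,"ry":0,"rz":0},
    {"fingers":1,"dx":-0.2,"dy":0,"dz":0,"rx":0,"ry":0,"rz":0},
    {"fingers":1,"dx":-0.1,"dy":0,"dz":0,"rx":0,"ry":0,"rz":0},
    {"fingers":1,"dx":-0.1,"dy":0,"dz":0,"rx":0,"ry":0,"rz":0},
    {"fingers":1,"dx":-0.1,"dy":0,"dz":0,"rx":0,"ry":0,"rz":0},
    {"fingers":1,"dx":0,"dy":0,"dz":0,"rx":0,"ry":0,"rz":0},
  ],
)

```text
time_s: 6.88
tool_pos: [0.4376, 0.0589, 0.0417]
tool_rot: [-180.0, 0.0, -179.7]
force: [0.0, -0.4, -0.3]
grip_width: 0.0006
```

Call:
carry_out(
  plan=[
    {"fingers":1,"dx":-0.07,"dy":0,"dz":0,"rx":0,"ry":0,"rz":0},
    {"fingers":1,"dx":-0.07,"dy":0,"dz":0,"rx":0,"ry":0,"rz":0},
  ],
)

```text
time_s: 7.12
tool_pos: [0.4416, 0.0589, 0.0416]
tool_rot: [180.0, 0.0, -179.7]
force: [-1.4, -0.4, 0.2]
grip_width: 0.0005
```

Call:
carry_out(
  plan=[
    {"fingers":1,"dx":-0.05,"dy":0,"dz":0,"rx":0,"ry":0,"rz":0},
    {"fingers":1,"dx":-0.05,"dy":0,"dz":0,"rx":0,"ry":0,"rz":0},
    {"fingers":1,"dx":0,"dy":0,"dz":0,"rx":0,"ry":0,"rz":0},
  ],
)

```text
time_s: 7.5
tool_pos: [0.4426, 0.0588, 0.0413]
tool_rot: [-180.0, -0.3, -179.7]
force: [-7.2, -0.5, 5.1]
grip_width: 0.0005
```

```bash
python3 -c "
from m import *
o=sensors.get_obs();print(o['tool_pos'],o['force'])
cam('side','s5');crop('s5','s5c',270,150,355,220,8)
"
```

```text
[0.44261198 0.05877767 0.04132027] [-7.1790539  -0.48174279  5.10282933]
```

View pics/s5c.png

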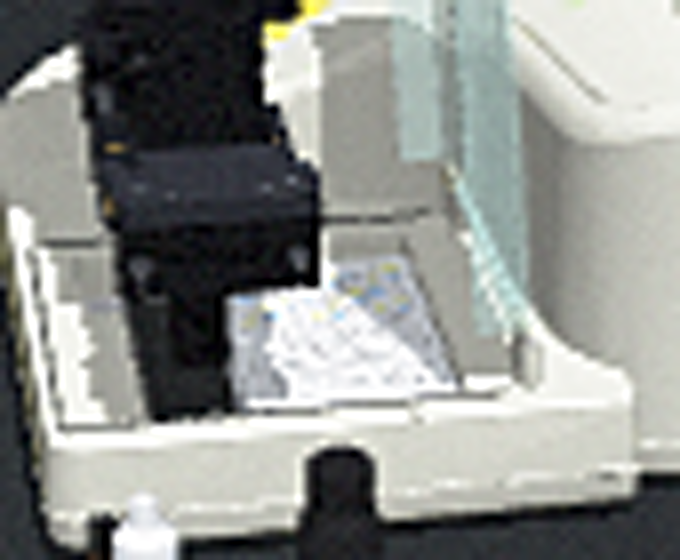

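Call:
carry_out(
  plan=[
    {"fingers":1,"dx":-0.04,"dy":0,"dz":0,"rx":0,"ry":0,"rz":0},
    {"fingers":1,"dx":0,"dy":0,"dz":0,"rx":0,"ry":0,"rz":0},
  ],
)

```text
time_s: 7.8
tool_pos: [0.4427, 0.0588, 0.0411]
tool_rot: [-180.0, -0.4, -179.7]
force: [-8.0, -0.2, 6.9]
grip_width: 0.0002
```

Call:
carry_out(
  plan=[
    {"fingers":1,"dx":-0.03,"dy":0,"dz":0,"rx":0,"ry":0,"rz":0},
    {"fingers":1,"dx":0,"dy":0,"dz":0,"rx":0,"ry":0,"rz":0},
  ],
)

```text
time_s: 8.05
tool_pos: [0.4427, 0.0588, 0.041]
tool_rot: [-180.0, -0.5, -179.7]
force: [-10.5, -0.9, 9.4]
grip_width: 0.0006
```

Call:
carry_out(
  plan=[
    {"fingers":1,"dx":-0.04,"dy":0,"dz":-0.03,"rx":0,"ry":0,"rz":0},
    {"fingers":1,"dx":0,"dy":0,"dz":0,"rx":0,"ry":0,"rz":0},
  ],
)

```text
time_s: 8.3
tool_pos: [0.4427, 0.0587, 0.0411]
tool_rot: [-179.9, -0.6, -179.7]
force: [-10.9, -0.4, 5.9]
grip_width: 0.0006
```

Call:
carry_out(
  plan=[
    {"fingers":1,"dx":0.2,"dy":0,"dz":0,"rx":0,"ry":0,"rz":0},
    {"fingers":1,"dx":0.35,"dy":0,"dz":0,"rx":0,"ry":0,"rz":0},
    {"fingers":1,"dx":0.1,"dy":0,"dz":-0.8,"rx":0,"ry":0,"rz":0},
    {"fingers":1,"dx":0,"dy":0,"dz":-1,"rx":0,"ry":0,"rz":0},
    {"fingers":1,"dx":0,"dy":0,"dz":-1,"rx":0,"ry":0,"rz":0},
    {"fingers":1,"dx":0,"dy":0,"dz":-1,"rx":0,"ry":0,"rz":0},
  ],
)

```text
time_s: 9.05
tool_pos: [0.4284, 0.0589, 0.1579]
tool_rot: [180.0, 0.1, -179.7]
force: [0.2, 0.2, -0.7]
grip_width: 0.0005
```

```bash
python3 -c "
from m import *
o=sensors.get_obs();print(o['tool_pos'],o['force'])
s=cam('side','s6');crop('s6','s6c',280,150,350,220,9)
t=cam('top','t6');crop('t6','t6c',195,135,345,250,5)
"
```

```text
[0.42840011 0.05890148 0.15786307] [ 0.18972621  0.22784358 -0.7257199 ]
```

View pics/s6c.png

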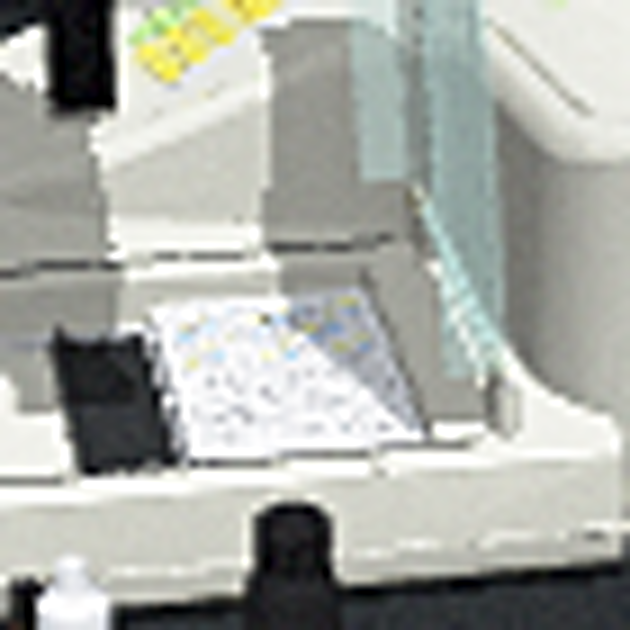

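View pics/t6c.png

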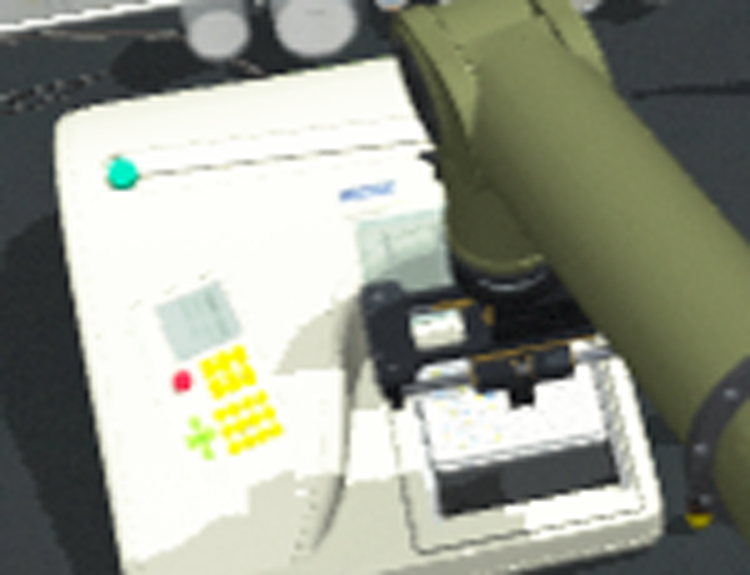

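```bash
python3 -c "
from m import *
t=cam('top')
D=lambda x,y,z:(plane(t,195+(x+.5)/5-.5,135+(y+.5)/5-.5,z/1e3)*1000)[:2].round(1)
print(D(435,470,49),D(610,432,49),'plinth',D(443,518,35),D(618,482,35))
s=cam('side')
C=lambda x,y,z:(plane(s,280+(x+.5)/9-.5,150+(y+.5)/9-.5,z/1e3)*1000)[:2].round(1)
print('rear',C(362,288,49),C(426,432,49),'front',C(150,310,49),C(188,458,49),'plinth',C(55,335,35),C(85,470,35))
crop('t6','t6d',270,190,330,245,12)
"
```

```text
[447.8 122. ] [452.6  -7.1] plinth [415.8 122.5] [418.6  -5.9]
rear [534.6 122.4] [537.7   6.3] front [454.8 117.6] [455.    1.9] plinth [420.4 131.3] [421.6  25.1]
```

View pics/t6d.png

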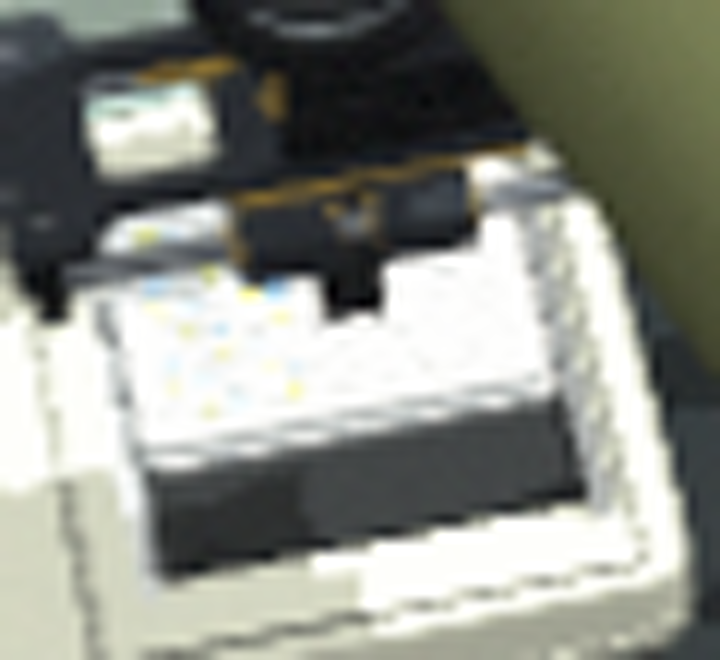

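Call:
carry_out(
  plan=[
    {"fingers":1,"dx":0,"dy":0,"dz":-1,"rx":0,"ry":0,"rz":0},
    {"fingers":1,"dx":0,"dy":0,"dz":-1,"rx":0,"ry":0,"rz":0},
    {"fingers":1,"dx":0,"dy":0,"dz":-1,"rx":0,"ry":0,"rz":0},
    {"fingers":1,"dx":0,"dy":0,"dz":-1,"rx":0,"ry":0,"rz":0},
    {"fingers":1,"dx":0,"dy":0,"dz":-1,"rx":0,"ry":0,"rz":0},
    {"fingers":1,"dx":-0.9,"dy":0.05,"dz":0,"rx":0,"ry":0,"rz":0},
    {"fingers":1,"dx":-1,"dy":0.05,"dz":0,"rx":0,"ry":0,"rz":0},
    {"fingers":1,"dx":-1,"dy":0.05,"dz":0,"rx":0,"ry":0,"rz":0},
    {"fingers":1,"dx":-1,"dy":0.05,"dz":0,"rx":0,"ry":0,"rz":0},
    {"fingers":1,"dx":-1,"dy":0,"dz":0,"rx":0,"ry":0,"rz":0},
  ],
)

```text
time_s: 10.5
tool_pos: [0.5758, 0.0658, 0.3046]
tool_rot: [-180.0, -0.1, -179.7]
force: [0.7, 0.6, 0.6]
grip_width: 0.0005
```

```bash
python3 -c "
from m import *
o=sensors.get_obs();print(o['qpos'].round(1),o['tool_pos'],o['tool_rot'],o['force'])
s=cam('side','s7');crop('s7','s7c',265,70,405,220,5)
t=cam('top','t7');crop('t7','t7c',195,125,345,250,5)
"
```

```text
[-31.4   8.4  25.3  86.8  -3.6  85.7  84.2] [0.57575277 0.06584948 0.30463227] [-1.79958363e+02 -1.32146110e-01 -1.79661174e+02] [0.71033209 0.62879958 0.60611421]
```

View pics/s7c.png

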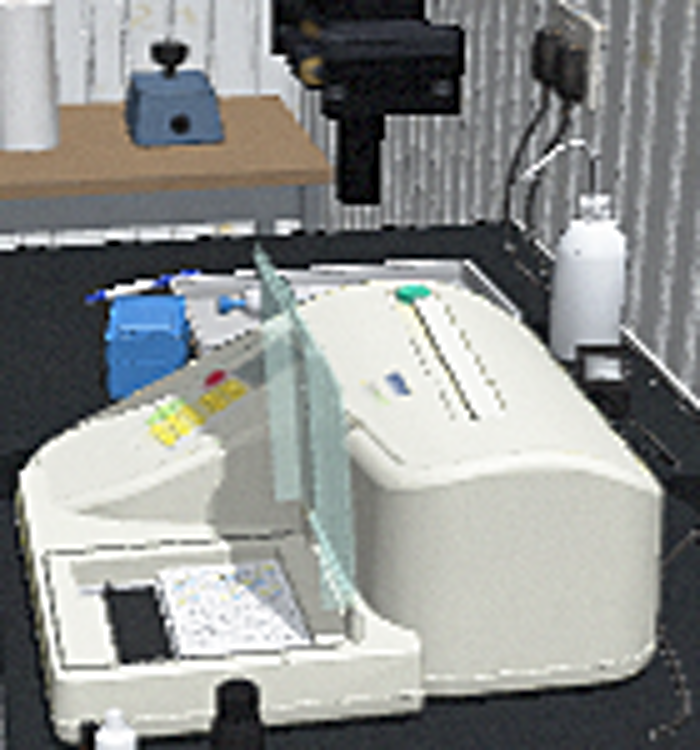

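View pics/t7c.png

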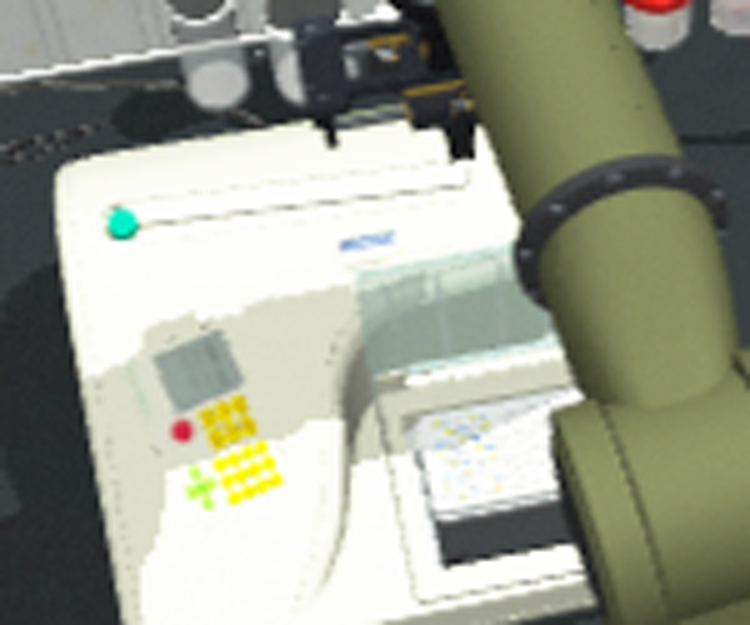

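Call:
carry_out(
  plan=[
    {"fingers":1,"dx":0,"dy":0,"dz":0.8,"rx":0,"ry":0,"rz":0},
    {"fingers":1,"dx":0,"dy":0,"dz":0.9,"rx":0,"ry":0,"rz":0},
    {"fingers":1,"dx":0,"dy":0,"dz":0.7,"rx":0,"ry":0,"rz":0},
    {"fingers":1,"dx":0,"dy":0,"dz":0.3,"rx":0,"ry":0,"rz":0},
    {"fingers":1,"dx":0.3,"dy":0,"dz":0,"rx":0,"ry":0,"rz":0},
    {"fingers":1,"dx":0.3,"dy":0,"dz":0,"rx":0,"ry":0,"rz":0},
    {"fingers":1,"dx":0.2,"dy":0,"dz":0,"rx":0,"ry":0,"rz":0},
    {"fingers":1,"dx":0.2,"dy":0,"dz":0,"rx":0,"ry":0,"rz":0},
  ],
)

```text
time_s: 11.6
tool_pos: [0.5454, 0.0656, 0.2264]
tool_rot: [180.0, 0.1, -179.7]
force: [1.0, -0.5, -0.4]
grip_width: 0.0005
```

```bash
python3 -c "
from m import *
o=sensors.get_obs();print(o['tool_pos'],o['force'])
s=cam('side','s8');crop('s8','s8c',265,70,405,220,5)
"
```

```text
[0.54537747 0.06555624 0.226407  ] [ 0.98376914 -0.47462815 -0.35215395]
```

View pics/s8c.png

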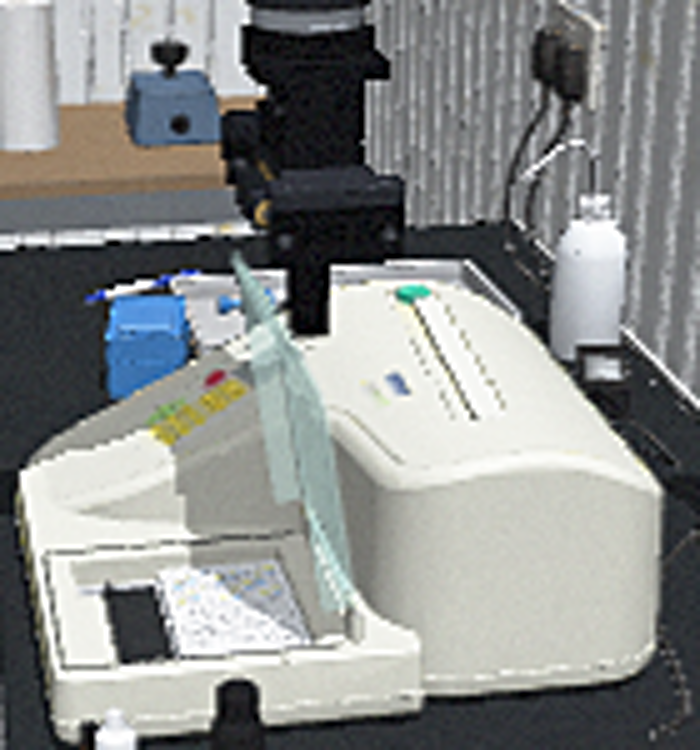

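```bash
python3 -c "
import numpy as np
th=np.r_[np.arange(1.43,0.10,-0.08),0.06]
x=-.151*np.cos(th)*1000;z=.151*np.sin(th)*1000
for i in range(1,len(th)):print(round(th[i],2),'dx',round((x[i-1]-x[i])/30,2),'dz',round((z[i-1]-z[i])/30,2),'TCP',round(557+x[i]+9.5),round(75.5+z[i]))
"
```

```text
1.35 dx 0.4 dz 0.07 TCP 533 223
1.27 dx 0.39 dz 0.1 TCP 522 220
1.19 dx 0.38 dz 0.13 TCP 510 216
1.11 dx 0.37 dz 0.16 TCP 499 211
1.03 dx 0.35 dz 0.19 TCP 489 205
0.95 dx 0.34 dz 0.22 TCP 479 198
0.87 dx 0.32 dz 0.25 TCP 469 191
0.79 dx 0.3 dz 0.27 TCP 460 183
0.71 dx 0.27 dz 0.29 TCP 452 174
0.63 dx 0.25 dz 0.32 TCP 444 164
0.55 dx 0.22 dz 0.33 TCP 438 154
0.47 dx 0.2 dz 0.35 TCP 432 144
0.39 dx 0.17 dz 0.37 TCP 427 133
0.31 dx 0.14 dz 0.38 TCP 423 122
0.23 dx 0.11 dz 0.39 TCP 419 110
0.15 dx 0.08 dz 0.4 TCP 417 98
0.06 dx 0.05 dz 0.45 TCP 416 85
```

Call:
carry_out(
  plan=[
    {"fingers":1,"dx":0.4,"dy":0,"dz":0.07,"rx":0,"ry":0,"rz":0},
    {"fingers":1,"dx":0.39,"dy":0,"dz":0.1,"rx":0,"ry":0,"rz":0},
    {"fingers":1,"dx":0.38,"dy":0,"dz":0.13,"rx":0,"ry":0,"rz":0},
    {"fingers":1,"dx":0.37,"dy":0,"dz":0.16,"rx":0,"ry":0,"rz":0},
    {"fingers":1,"dx":0.35,"dy":0,"dz":0.19,"rx":0,"ry":0,"rz":0},
    {"fingers":1,"dx":0.34,"dy":0,"dz":0.22,"rx":0,"ry":0,"rz":0},
  ],
)

```text
time_s: 12.4
tool_pos: [0.4776, 0.0651, 0.1991]
tool_rot: [180.0, 0.0, -179.7]
force: [2.4, 0.3, 1.2]
grip_width: 0.0006
```

```bash
python3 -c "
from m import *
o=sensors.get_obs();print(o['qpos'].round(1),o['tool_pos'],o['force'])
s=cam('side','s9');crop('s9','s9c',265,70,405,220,5)
"
```

```text
[-34.1  -2.1  22.8 108.8   0.8  73.1  78.8] [0.47764938 0.06509767 0.19905007] [2.35601548 0.26142402 1.2333513 ]
```

View pics/s9c.png

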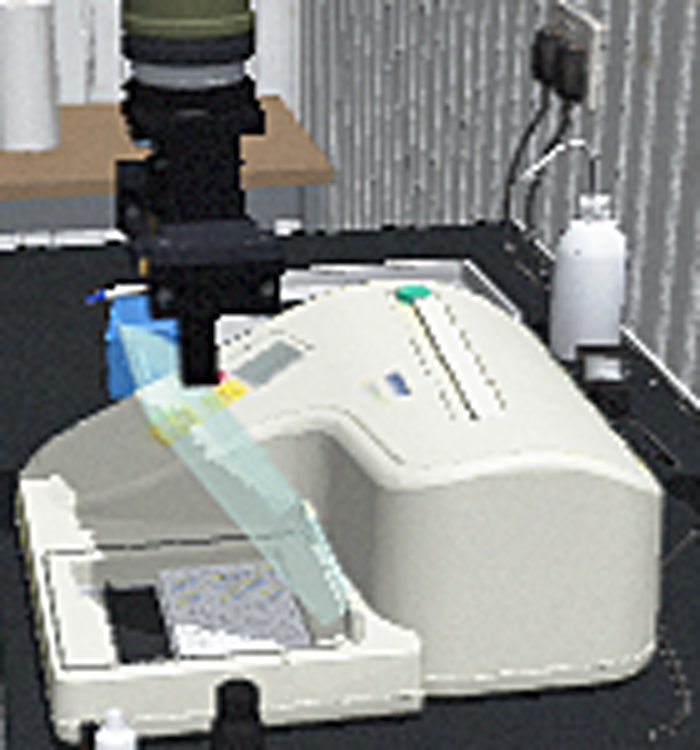

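Cover follows nicely at about 2.6 N. Continue along the arc.

Call:
carry_out(
  plan=[
    {"fingers":1,"dx":0.32,"dy":0,"dz":0.25,"rx":0,"ry":0,"rz":0},
    {"fingers":1,"dx":0.3,"dy":0,"dz":0.27,"rx":0,"ry":0,"rz":0},
    {"fingers":1,"dx":0.27,"dy":0,"dz":0.29,"rx":0,"ry":0,"rz":0},
    {"fingers":1,"dx":0.25,"dy":0,"dz":0.32,"rx":0,"ry":0,"rz":0},
    {"fingers":1,"dx":0.22,"dy":0,"dz":0.33,"rx":0,"ry":0,"rz":0},
    {"fingers":1,"dx":0.2,"dy":0,"dz":0.35,"rx":0,"ry":0,"rz":0},
    {"fingers":1,"dx":0.14,"dy":0,"dz":0.35,"rx":0,"ry":0,"rz":0},
    {"fingers":1,"dx":0.1,"dy":0,"dz":0.35,"rx":0,"ry":0,"rz":0},
  ],
)

```text
time_s: 13.45
tool_pos: [0.4237, 0.0649, 0.1233]
tool_rot: [180.0, -0.1, -179.7]
force: [-0.6, 0.2, 0.3]
grip_width: 0.001
```

```bash
python3 -c "
from m import *
o=sensors.get_obs();print(o['qpos'].round(1),o['tool_pos'],o['force'])
s=cam('side','s10');crop('s10','s10c',265,70,405,220,5)
"
```

```text
[-34.6  -5.3  21.5 120.7   2.1  64.3  76.2] [0.42373981 0.06486029 0.12331507] [-0.62939319  0.23489215  0.3322225 ]
```

View pics/s10c.png

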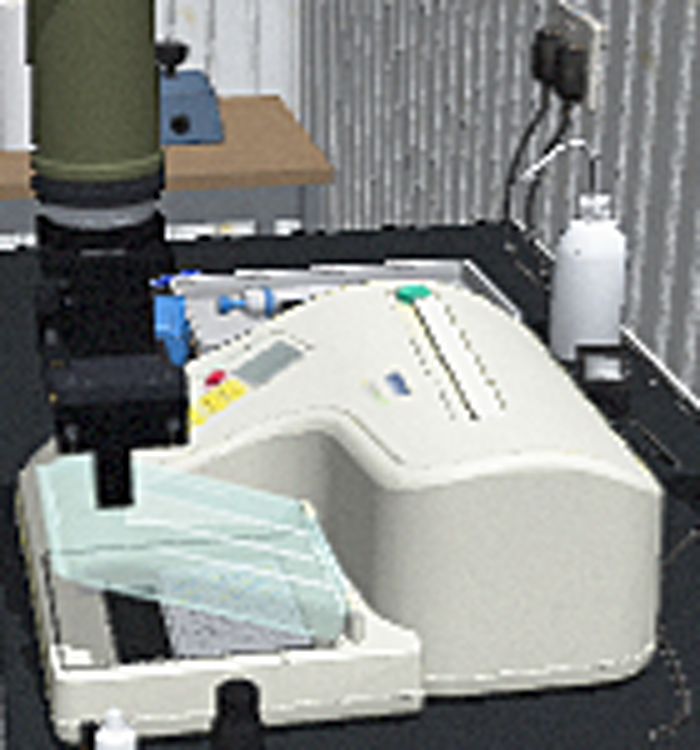

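Call:
carry_out(
  plan=[
    {"fingers":1,"dx":0.05,"dy":0,"dz":0.3,"rx":0,"ry":0,"rz":0},
    {"fingers":1,"dx":0.03,"dy":0,"dz":0.27,"rx":0,"ry":0,"rz":0},
    {"fingers":1,"dx":0,"dy":0,"dz":0.22,"rx":0,"ry":0,"rz":0},
    {"fingers":1,"dx":0,"dy":0,"dz":0.18,"rx":0,"ry":0,"rz":0},
    {"fingers":1,"dx":0,"dy":0,"dz":0.15,"rx":0,"ry":0,"rz":0},
    {"fingers":1,"dx":0,"dy":0,"dz":0.12,"rx":0,"ry":0,"rz":0},
    {"fingers":1,"dx":0,"dy":0,"dz":0.1,"rx":0,"ry":0,"rz":0},
  ],
)

```text
time_s: 14.38
tool_pos: [0.4221, 0.0648, 0.0838]
tool_rot: [180.0, 0.0, -179.7]
force: [-1.2, 0.5, 1.3]
grip_width: 0.0003
```

Call:
carry_out(
  plan=[
    {"fingers":1,"dx":0,"dy":0,"dz":0.08,"rx":0,"ry":0,"rz":0},
    {"fingers":1,"dx":0,"dy":0,"dz":0.07,"rx":0,"ry":0,"rz":0},
  ],
)

```text
time_s: 14.62
tool_pos: [0.4221, 0.0648, 0.0794]
tool_rot: [180.0, 0.0, -179.7]
force: [0.1, 0.2, 1.5]
grip_width: 0.0004
```

Call:
carry_out(
  plan=[
    {"fingers":1,"dx":0,"dy":0,"dz":0.06,"rx":0,"ry":0,"rz":0},
    {"fingers":1,"dx":0,"dy":0,"dz":0.05,"rx":0,"ry":0,"rz":0},
  ],
)

```text
time_s: 14.88
tool_pos: [0.4221, 0.0649, 0.0765]
tool_rot: [180.0, -0.0, -179.7]
force: [-3.7, -0.7, 11.5]
grip_width: 0.0003
```

Call:
carry_out(
  plan=[
    {"fingers":1,"dx":0,"dy":0,"dz":0.05,"rx":0,"ry":0,"rz":0},
    {"fingers":1,"dx":0,"dy":0,"dz":0.03,"rx":0,"ry":0,"rz":0},
  ],
)

```text
time_s: 15.12
tool_pos: [0.4222, 0.0649, 0.0761]
tool_rot: [180.0, -0.0, -179.7]
force: [-10.7, -2.1, 26.6]
grip_width: 0.0006
```

Call:
carry_out(
  plan=[
    {"fingers":1,"dx":0,"dy":0,"dz":-0.15,"rx":0,"ry":0,"rz":0},
    {"fingers":1,"dx":0,"dy":0,"dz":-0.6,"rx":0,"ry":0,"rz":0},
    {"fingers":1,"dx":0,"dy":0,"dz":-1,"rx":0,"ry":0,"rz":0},
    {"fingers":1,"dx":0,"dy":0,"dz":-1,"rx":0,"ry":0,"rz":0},
    {"fingers":1,"dx":0,"dy":0,"dz":-1,"rx":0,"ry":0,"rz":0},
    {"fingers":1,"dx":0,"dy":0,"dz":-1,"rx":0,"ry":0,"rz":0},
  ],
)

```text
time_s: 15.88
tool_pos: [0.4221, 0.0648, 0.2172]
tool_rot: [180.0, 0.0, -179.7]
force: [-0.3, 0.2, -0.4]
grip_width: 0.0002
```

```bash
python3 -c "
from m import *
o=sensors.get_obs();print(o['qpos'].round(1),o['tool_pos'],o['force'])
s=cam('side','s11');crop('s11','s11c',265,100,405,220,5)
t=cam('top','t11');crop('t11','t11c',195,135,345,265,5)
ps,a=red(s,(295,135,325,155));pt,b=red(t,(220,200,245,225));print(ps,pt,tri(s,ps,t,pt))
"
```

```text
[-35.  -10.4  20.3 113.7   3.7  76.1  74.4] [0.42208117 0.06480509 0.2171581 ] [-0.32131311  0.15265751 -0.35864396]
[307.66666667 144.66666667] [231. 211.] (array([0.51600256, 0.28554221, 0.1202773 ]), np.float64(0.0034087695884073353))
```

View pics/s11c.png

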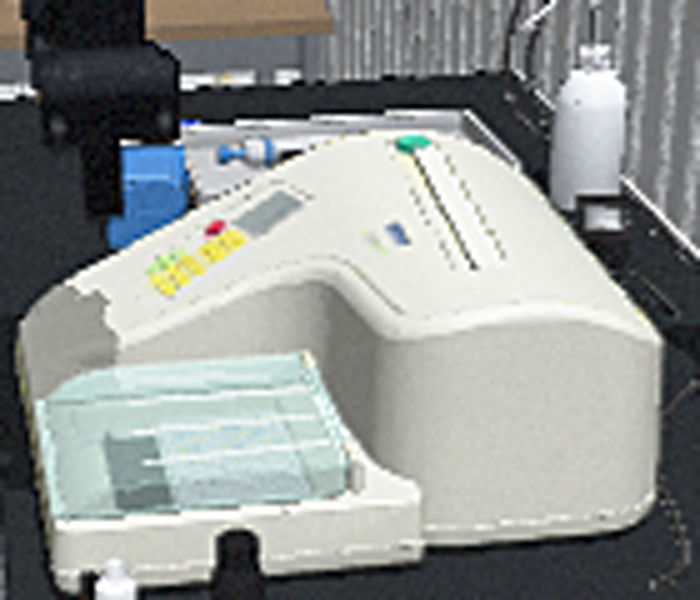

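View pics/t11c.png

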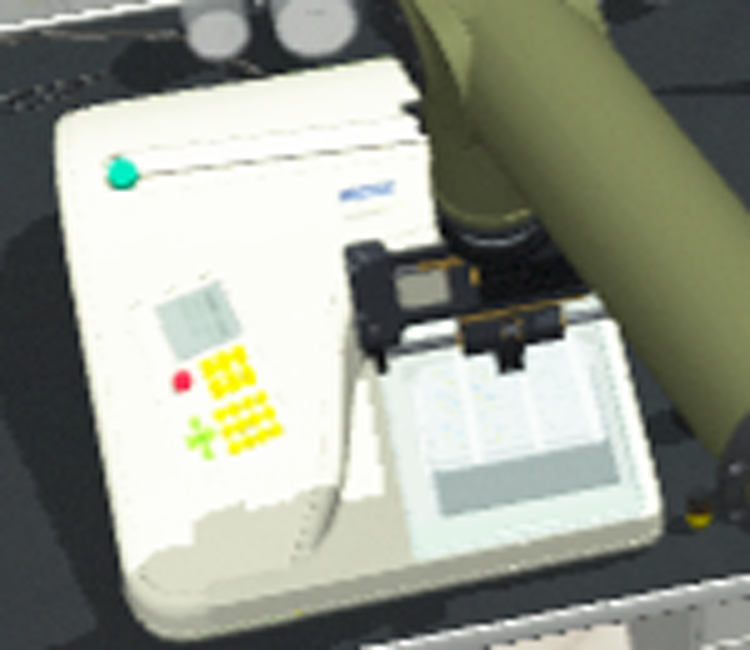

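Call:
carry_out(
  plan=[
    {"fingers":1,"dx":0,"dy":0.9,"dz":0,"rx":0,"ry":0,"rz":0},
    {"fingers":1,"dx":-0.3,"dy":0.95,"dz":0,"rx":0,"ry":0,"rz":0},
    {"fingers":1,"dx":-0.3,"dy":0.95,"dz":0,"rx":0,"ry":0,"rz":0},
    {"fingers":1,"dx":-0.3,"dy":0.95,"dz":0,"rx":0,"ry":0,"rz":0},
    {"fingers":1,"dx":-0.3,"dy":0.95,"dz":0,"rx":0,"ry":0,"rz":0},
    {"fingers":1,"dx":-0.3,"dy":0.95,"dz":0,"rx":0,"ry":0,"rz":0},
    {"fingers":1,"dx":-0.3,"dy":0.95,"dz":0,"rx":0,"ry":0,"rz":0},
    {"fingers":1,"dx":-0.1,"dy":0.95,"dz":0,"rx":0,"ry":0,"rz":0},
    {"fingers":1,"dx":0,"dy":0,"dz":0,"rx":0,"ry":-0.65,"rz":0},
    {"fingers":1,"dx":0,"dy":0,"dz":0,"rx":0,"ry":-0.65,"rz":0},
    {"fingers":1,"dx":0,"dy":0,"dz":0,"rx":0,"ry":-0.65,"rz":0},
    {"fingers":1,"dx":0,"dy":0,"dz":0,"rx":0,"ry":-0.65,"rz":0},
  ],
)

```text
time_s: 17.48
tool_pos: [0.4773, 0.2917, 0.2154]
tool_rot: [180.0, 26.2, -179.6]
force: [0.4, -0.9, 0.4]
grip_width: 0.0004
```

```bash
cat > tk.py <<'E'
from m import *
from scipy.spatial.transform import Rotation as Ro
import sys
o=sensors.get_obs();R=Ro.from_euler('xyz',o['tool_rot'],degrees=True).as_matrix()
tgt=np.array([float(v) for v in sys.argv[1:4]])
print(o['time_s'],o['qpos'].round(1),o['tool_pos'],o['tool_rot'].round(1),o['force'].round(1)); print('axes z',R[:,2].round(3),'y',R[:,1].round(3)); print('tool units to tgt',(R.T@(tgt-o['tool_pos'])/.03).round(3))
E
python3 tk.py .516 .2915 .120
```

```text
17.475 [-50.6  -7.2   4.1 116.3  23.6  54.5  32.8] [0.47734309 0.29167507 0.21537091] [ 180.    26.2 -179.6] [ 0.4 -0.9  0.4]
axes z [ 0.441  0.003 -0.897] y [-0.007  1.     0.   ]
tool units to tgt [ 0.246 -0.015  3.421]
```

Call:
carry_out(
  plan=[
    {"fingers":1,"dx":0.25,"dy":0,"dz":0.8,"rx":0,"ry":0,"rz":0},
    {"fingers":1,"dx":0,"dy":0,"dz":0.9,"rx":0,"ry":0,"rz":0},
    {"fingers":1,"dx":0,"dy":0,"dz":0.7,"rx":0,"ry":0,"rz":0},
    {"fingers":1,"dx":0,"dy":0,"dz":0.5,"rx":0,"ry":0,"rz":0},
    {"fingers":1,"dx":0,"dy":0,"dz":0,"rx":0,"ry":0,"rz":0},
  ],
)

```text
time_s: 18.1
tool_pos: [0.5087, 0.2909, 0.1331]
tool_rot: [-179.9, 25.9, -179.6]
force: [-0.2, 0.6, 0.6]
grip_width: 0.0005
```

```bash
python3 tk.py .516 .2915 .120; python3 -c "
from m import *
s=cam('side','s12');crop('s12','s12c',275,110,345,170,10)
t=cam('top','t12');crop('t12','t12c',205,180,275,240,10)
"
```

```text
18.1 [-49.1   0.5   5.9 119.   25.4  43.9  31.2] [0.50865573 0.29094528 0.13305452] [-179.9   25.9 -179.6] [-0.2  0.6  0.6]
axes z [ 0.437  0.    -0.9  ] y [-0.005  1.    -0.002]
tool units to tgt [-0.03   0.018  0.498]
```

View pics/s12c.png

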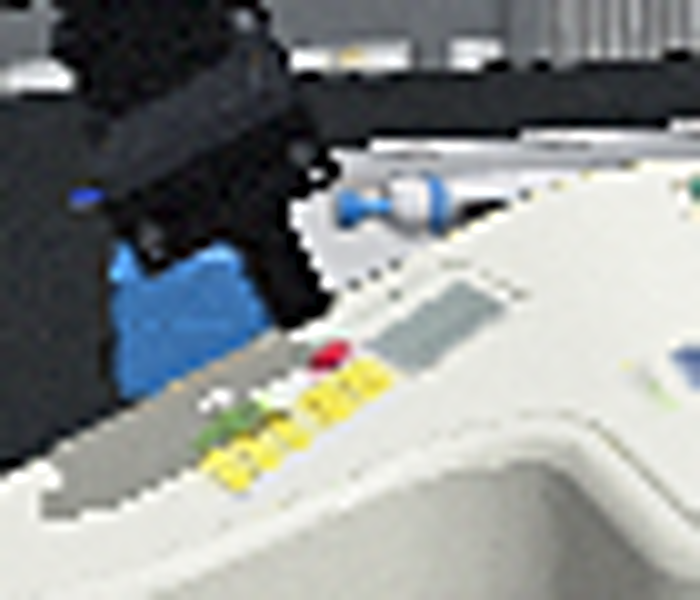

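View pics/t12c.png

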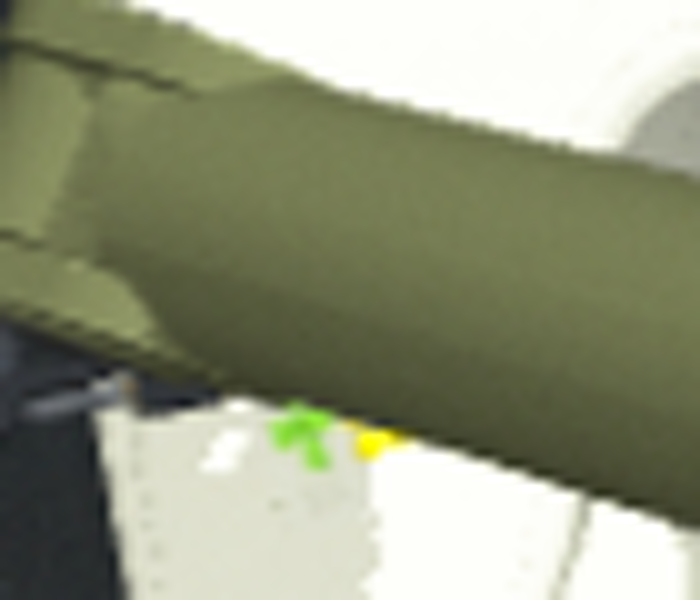

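```bash
python3 -c "
from m import *
s=cam('side')
for P in ((.5087,.2909,.1331),(.5087,.276,.1331),(.500,.276,.129),(.517,.276,.137),(.516,.2855,.120)):print(P,((proj(s,P)-[275,110]+.5)*10).round())
"
```

```text
(0.5087, 0.2909, 0.1331) [305. 317.]
(0.5087, 0.276, 0.1331) [311. 331.]
(0.5, 0.276, 0.129) [287. 343.]
(0.517, 0.276, 0.137) [333. 319.]
(0.516, 0.2855, 0.12) [328. 355.]
```

Call:
carry_out(
  plan=[
    {"fingers":1,"dx":0,"dy":-0.1,"dz":0.2,"rx":0,"ry":0,"rz":0},
    {"fingers":1,"dx":0,"dy":0,"dz":0.15,"rx":0,"ry":0,"rz":0},
    {"fingers":1,"dx":0,"dy":0,"dz":0,"rx":0,"ry":0,"rz":0},
  ],
)

```text
time_s: 18.62
tool_pos: [0.5137, 0.2885, 0.125]
tool_rot: [-180.0, 26.0, -179.7]
force: [-0.6, -0.6, -0.4]
grip_width: 0.0004
```

Call:
carry_out(
  plan=[
    {"fingers":1,"dx":0,"dy":0,"dz":0.04,"rx":0,"ry":0,"rz":0},
    {"fingers":1,"dx":0,"dy":0,"dz":0.04,"rx":0,"ry":0,"rz":0},
  ],
)

```text
time_s: 18.88
tool_pos: [0.5148, 0.289, 0.1233]
tool_rot: [180.0, 26.0, -179.7]
force: [0.1, -0.0, 0.5]
grip_width: 0.0005
```

```bash
python3 tk.py .516 .288 .120; python3 -c "
from m import *
s=cam('side','s13');crop('s13','s13c',275,110,345,170,10)
"
```

```text
18.875 [-48.7   1.5   6.3 119.3  25.7  42.3  31.3] [0.51483292 0.28900364 0.12327371] [ 180.    26.  -179.7] [ 0.1 -0.   0.5]
axes z [ 0.439  0.003 -0.899] y [-0.006  1.     0.   ]
tool units to tgt [ 0.013 -0.034  0.115]
```

View pics/s13c.png

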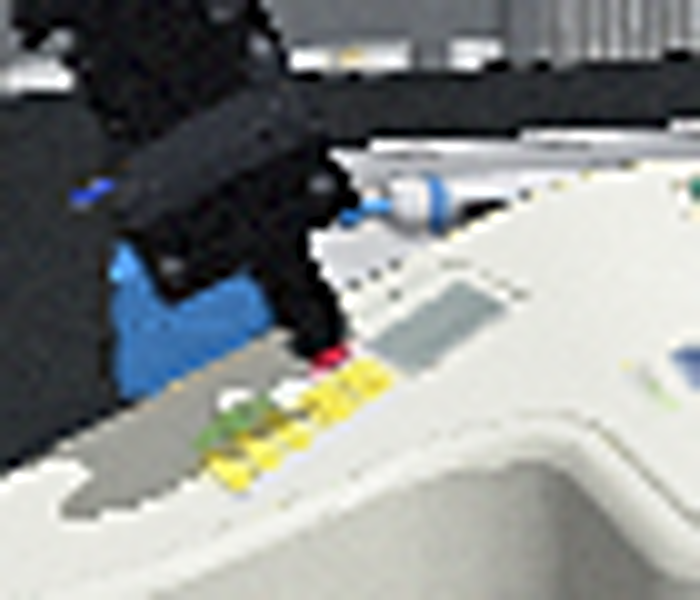

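Call:
carry_out(
  plan=[
    {"fingers":1,"dx":0,"dy":-0.08,"dz":0.0,"rx":0,"ry":0,"rz":0},
    {"fingers":1,"dx":0,"dy":0,"dz":0.05,"rx":0,"ry":0,"rz":0},
    {"fingers":1,"dx":0,"dy":0,"dz":0.04,"rx":0,"ry":0,"rz":0},
  ],
)

```text
time_s: 19.3
tool_pos: [0.5161, 0.2863, 0.1208]
tool_rot: [180.0, 26.0, -179.7]
force: [-1.0, -0.4, 1.0]
grip_width: 0.0004
```

Call:
carry_out(
  plan=[
    {"fingers":1,"dx":0,"dy":0,"dz":0.03,"rx":0,"ry":0,"rz":0},
    {"fingers":1,"dx":0,"dy":0,"dz":0,"rx":0,"ry":0,"rz":0},
  ],
)

```text
time_s: 19.55
tool_pos: [0.5164, 0.2864, 0.12]
tool_rot: [-180.0, 26.0, -179.7]
force: [-1.3, -1.2, 2.8]
grip_width: 0.0004
```

Call:
carry_out(
  plan=[
    {"fingers":1,"dx":0,"dy":0,"dz":0.03,"rx":0,"ry":0,"rz":0},
    {"fingers":1,"dx":0,"dy":0,"dz":0,"rx":0,"ry":0,"rz":0},
  ],
)

```text
time_s: 19.8
tool_pos: [0.5168, 0.2864, 0.1194]
tool_rot: [-180.0, 26.0, -179.7]
force: [-2.5, -2.0, 4.5]
grip_width: 0.0006
```

Call:
carry_out(
  plan=[
    {"fingers":1,"dx":0,"dy":0,"dz":0.03,"rx":0,"ry":0,"rz":0},
    {"fingers":1,"dx":0,"dy":0,"dz":0,"rx":0,"ry":0,"rz":0},
  ],
)

```text
time_s: 20.05
tool_pos: [0.5169, 0.2864, 0.1191]
tool_rot: [-180.0, 26.0, -179.7]
force: [-7.2, -3.8, 9.9]
grip_width: 0.0008
```

```bash
python3 tk.py .516 .288 .120; python3 -c "
from m import *
s=cam('side','s14');crop('s14','s14c',275,110,345,170,10)
"
```

```text
20.05 [-48.5   1.8   6.5 119.5  25.7  41.7  31.4] [0.51690289 0.28635877 0.1191455 ] [-180.    26.  -179.7] [-7.2 -3.8  9.9]
axes z [ 0.438  0.002 -0.899] y [-0.005  1.    -0.   ]
tool units to tgt [ 0.014  0.055 -0.039]
```

View pics/s14c.png

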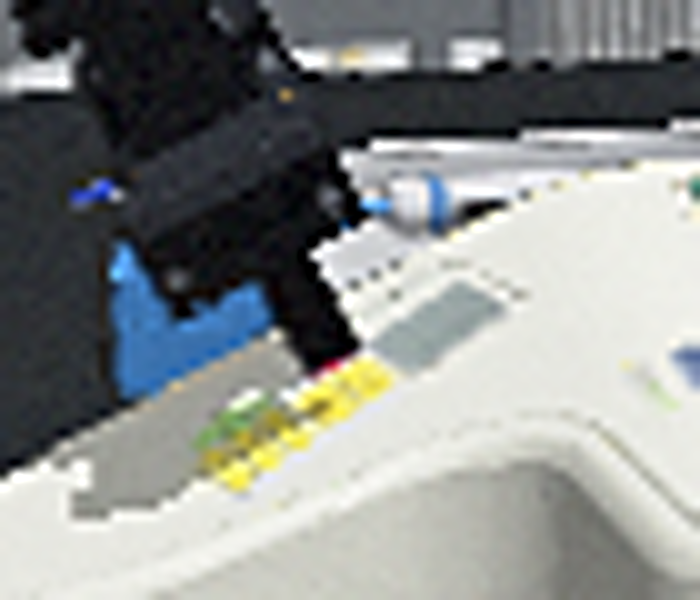

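Call:
carry_out(
  plan=[
    {"fingers":1,"dx":0,"dy":0,"dz":-0.3,"rx":0,"ry":0,"rz":0},
    {"fingers":1,"dx":0,"dy":0,"dz":-1,"rx":0,"ry":0,"rz":0},
    {"fingers":1,"dx":0,"dy":0,"dz":-1,"rx":0,"ry":0,"rz":0},
    {"fingers":1,"dx":0,"dy":0,"dz":-1,"rx":0,"ry":0,"rz":0},
    {"fingers":1,"dx":0,"dy":0,"dz":-1,"rx":0,"ry":0,"rz":0},
    {"fingers":1,"dx":0,"dy":0,"dz":0,"rx":0,"ry":0,"rz":0},
  ],
)

```text
time_s: 20.85
tool_pos: [0.4609, 0.2878, 0.2369]
tool_rot: [179.7, 26.2, -179.7]
force: [-0.0, 0.3, -0.7]
grip_width: 0.0003
```

```bash
python3 tk.py .516 .288 .120; python3 -c "
from m import *
s=cam('side','s15');crop('s15','s15c',265,100,405,220,5)
t=cam('top','t15')
"
```

```text
20.85 [-51.1 -10.2   3.3 116.2  23.2  57.5  32.9] [0.46093765 0.28780903 0.23688646] [ 179.7   26.2 -179.7] [-0.   0.3 -0.7]
axes z [ 0.442  0.007 -0.897] y [-0.007  1.     0.004]
tool units to tgt [ 0.074 -0.023  4.306]
```

View pics/s15c.png

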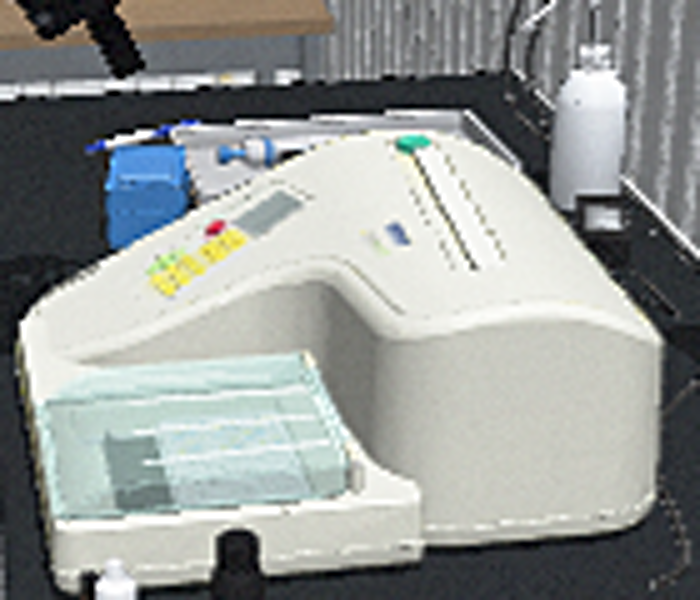

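View pics/t15.png

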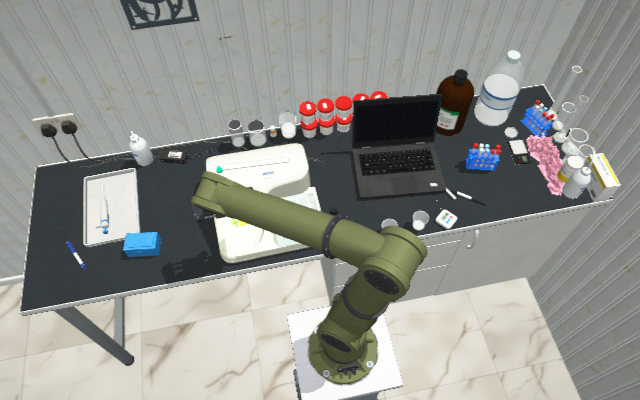

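```bash
python3 -c "
from m import *
a=cv2.imread('pics/side0.png').astype(int);b=cv2.imread('pics/s15.png').astype(int)
d=abs(a-b).max(2)[212:400,262:420];print('bystander diff px',(d>60).sum())
from cell import ticket
print(ticket.sign_off())"
```

```text
bystander diff px 0
the job is handed in; nothing more can be done
None
```

I slid the plate back against the bay's rear wall, eased the cover shut, and then pressed the round red start key. I handed the job in at about 21 s of the 64 s allowed; it returned no verdict.

- **Plate:** I pushed at its front middle with the closed fingertips until it stopped moving, at about 11 N. Its front edge then lay 32–34 mm behind the plinth's front edge (33 mm expected) and parallel to it within about 0.5°. The side camera showed no gap at the wall. An upward force of 5–9 N on the fingers came with the push and I have no explanation for it.
- **Cover:** It followed the fingers down the arc at 1.5–3 N. At the final stop the press briefly reached about 27 N, more than I meant. The fingertips stopped at z = 76 mm (75.5 mm is shut), and the cover lay level in the last picture.
- **Key:** I pressed along the panel normal. The force rose through 1–5 N to a hard stop at about 12 N, after about 1.9 mm of measured travel from first felt contact (full travel is 2.2 mm). The key was visible again after I withdrew. Nothing in the cameras shows directly that the key registered.
- **Bystanders:** In the part of the side view that shows those in front of the photometer, the before and after pictures did not differ. The arm was clear of everything at sign-off.

The two cameras disagreed by about 3–4 mm on the key position, and my line fits for the photometer's angle scattered between about -4° and +2°. I worked with about 0.3°. The point where the plate stopped agreed with this and with the averaged key position to about a millimetre.

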